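Nest and latch a bundle of channel sections

TASK

Clear the wooden offcuts out of the bundling rack into the grey tray, then nest all the olive channels in the rack: the open-up ones in the bays, beginning at the bay beside the hold-down arm's post and skipping none, and both open-down ones on top, one over each gap between neighbouring bays so that their flanges hook down inside the open-up channels (where there are only two open-up channels, the last one's outer flange just stands in the empty third bay). Lay every channel square along its bay and centred along the rack, and when the bundle is complete press the sprung hold-down arm down over it until its catch holds it. Leave everything else on the bench where it is.

Things in the scene. Friction and masses are not known exactly. Their poses are not given: they have to be found in the camera images.
- rack: Fixed wooden rack, board 240 x 420 mm, its top (bay floor) 12 mm above the bench. Origin on the bench under the middle bay; three bays run along its x, side by side along y, 76 mm wide between strips 22 mm wide and 6 mm high. The arm's steel post stands at x 80, y 220 mm; a steel block 94 mm tall with the catch at x 101, y 148 mm.
- bay1 (a point): Centre of the floor of bay 1, the bay next to the hold-down arm's post (rack y +98 mm).
- bay2 (a point): Centre of the floor of bay 2, the middle bay (rack y 0).
- bay3 (a point): Centre of the floor of bay 3, the bay farthest from the arm's post (rack y -98 mm).
- hold (a joint): Angle of the steel hold-down arm: 0 raised (66 degrees above level, sprung up), 1.15 level above the bays, 1.17 end stop. A sprung brass plunger is pushed aside on the way down and snaps over the arm's tooth shortly before level; it then holds the arm at about 1.11 when let go. Pressing takes 5 to 20 N at the crossbar.
- hold_bar (a point): Centre of the black crossbar at the arm's free end (16 mm diameter, 50 mm long, along the rack's x, at rack x +97 mm), 160 mm from the hinge; raised about 0.21 m above the bench, latched 68 mm. Pressed, it swings on an arc in the rack's y-z plane, down and towards the bays (rack -y).
- hold_hinge (a point): Axis of the arm's hinge (along the rack's x axis), rack x +80 mm, y +220 mm, 68 mm above the bench.
- tray: Grey offcut tray, fixed, 200 (its x) x 140 (its y) x 40 mm high, walls and floor 4 mm; origin at the centre of its underside.
- U1_mid (a point): Olive channel section U1 with its open side UP (web below, flanges up), 170 mm long (its x), 64 mm wide (y), 36 mm high, walls 4 mm, about 0.2 kg, three round lightening holes painted dark in the web. Point at its centre, 18 mm above its underside. May be absent.
- U2_mid (a point): Olive channel section U2 with its open side UP (web below, flanges up), 170 mm long (its x), 64 mm wide (y), 36 mm high, walls 4 mm, about 0.2 kg, three round lightening holes painted dark in the web. Point at its centre, 18 mm above its underside. May be absent.
- U3_mid (a point): Olive channel section U3 with its open side UP (web below, flanges up), 170 mm long (its x), 64 mm wide (y), 36 mm high, walls 4 mm, about 0.2 kg, three round lightening holes painted dark in the web. Point at its centre, 18 mm above its underside. May be absent.
- D1_mid (a point): Olive channel section D1, the same section with its open side DOWN (web on top, flanges down): 170 x 64 x 36 mm, walls 4 mm, about 0.2 kg. Point at its centre, 18 mm above the tips of its flanges. Two of them are always there.
- D2_mid (a point): Olive channel section D2, the same section with its open side DOWN (web on top, flanges down): 170 x 64 x 36 mm, walls 4 mm, about 0.2 kg. Point at its centre, 18 mm above the tips of its flanges. Two of them are always there.
- W1_mid (a point): Pine offcut W1, a block 100 (x) x 36 (y) x 28 (z) mm lying in a bay of the rack, long side nearly along the bay. Point at its centre. May be absent.
- W2_mid (a point): Pine offcut W2, a block 100 (x) x 36 (y) x 28 (z) mm lying in a bay of the rack, long side nearly along the bay. Point at its centre. May be absent.
- W3_mid (a point): Pine offcut W3, a block 100 (x) x 36 (y) x 28 (z) mm lying in a bay of the rack, long side nearly along the bay. Point at its centre. May be absent.
- wrench: Wrench lying on the bench; not part of the job, leave it where it is. Origin at its underside.
- driver: Screwdriver lying on the bench; not part of the job, leave it where it is. Origin at its underside.
- mug: White mug; not part of the job, leave it where it is. Origin at its underside.
- spray: White spray can, 170 mm tall; not part of the job, leave it where it is. Origin at its underside.
- tape: Roll of paper tape, 84 mm across, lying flat; not part of the job, leave it where it is. Origin at its underside.
- angle: Bare aluminium L-angle, 200 mm long; not part of the job, leave it where it is. Origin at its underside.

How it is judged:
On the way, in this order (a step that is already met when the one before it is completed fails the run):
1. offcuts are in the tray and all channels are nested, open-up in the bays, open-down interlocked over the gaps ((y of U1_mid in the frame of rack between 0.086 and 0.11 m or y of U1_mid in the frame of rack between -0.012 and 0.012 m or y of U1_mid in the frame of rack between -0.11 and -0.086 m) and x of U1_mid in the frame of rack between -0.025 and 0.025 m and z of U1_mid in the frame of rack between 0.025 and 0.035 m and angle between each of U1_mid, U2_mid, U3_mid's own z axis and vertical below 0.08 rad and angle between the x axis of each of U1_mid, U2_mid, U3_mid, D1_mid, D2_mid and the x axis of rack, either way round below 0.12 rad and (y of U2_mid in the frame of rack between 0.086 and 0.11 m or y of U2_mid in the frame of rack between -0.012 and 0.012 m or y of U2_mid in the frame of rack between -0.11 and -0.086 m) and x of U2_mid in the frame of rack between -0.025 and 0.025 m and z of U2_mid in the frame of rack between 0.025 and 0.035 m and (y of U3_mid in the frame of rack between 0.086 and 0.11 m or y of U3_mid in the frame of rack between -0.012 and 0.012 m or y of U3_mid in the frame of rack between -0.11 and -0.086 m) and x of U3_mid in the frame of rack between -0.025 and 0.025 m and z of U3_mid in the frame of rack between 0.025 and 0.035 m and ((y of U1_mid in the frame of rack between 0.086 and 0.11 m and x of U1_mid in the frame of rack between -0.025 and 0.025 m and z of U1_mid in the frame of rack between 0.025 and 0.035 m and angle between U1_mid's own z axis and vertical below 0.08 rad and angle between the x axis of U1_mid and the x axis of rack, either way round below 0.12 rad) or (y of U2_mid in the frame of rack between 0.086 and 0.11 m and x of U2_mid in the frame of rack between -0.025 and 0.025 m and z of U2_mid in the frame of rack between 0.025 and 0.035 m and angle between U2_mid's own z axis and vertical below 0.08 rad and angle between the x axis of U2_mid and the x axis of rack, either way round below 0.12 rad) or (y of U3_mid in the frame of rack between 0.086 and 0.11 m and x of U3_mid in the frame of rack between -0.025 and 0.025 m and z of U3_mid in the frame of rack between 0.025 and 0.035 m and angle between U3_mid's own z axis and vertical below 0.08 rad and angle between the x axis of U3_mid and the x axis of rack, either way round below 0.12 rad)) and ((y of U1_mid in the frame of rack between -0.012 and 0.012 m and x of U1_mid in the frame of rack between -0.025 and 0.025 m and z of U1_mid in the frame of rack between 0.025 and 0.035 m and angle between U1_mid's own z axis and vertical below 0.08 rad and angle between the x axis of U1_mid and the x axis of rack, either way round below 0.12 rad) or (y of U2_mid in the frame of rack between -0.012 and 0.012 m and x of U2_mid in the frame of rack between -0.025 and 0.025 m and z of U2_mid in the frame of rack between 0.025 and 0.035 m and angle between U2_mid's own z axis and vertical below 0.08 rad and angle between the x axis of U2_mid and the x axis of rack, either way round below 0.12 rad) or (y of U3_mid in the frame of rack between -0.012 and 0.012 m and x of U3_mid in the frame of rack between -0.025 and 0.025 m and z of U3_mid in the frame of rack between 0.025 and 0.035 m and angle between U3_mid's own z axis and vertical below 0.08 rad and angle between the x axis of U3_mid and the x axis of rack, either way round below 0.12 rad)) and (y of D1_mid in the frame of rack between 0.035 and 0.063 m or y of D1_mid in the frame of rack between -0.065 and -0.022 m) and x of D1_mid in the frame of rack between -0.025 and 0.025 m and z of D1_mid in the frame of rack between 0.026 and 0.041 m and angle between each of D1_mid, D2_mid's own z axis and vertical below 0.13 rad and (y of D2_mid in the frame of rack between 0.035 and 0.063 m or y of D2_mid in the frame of rack between -0.065 and -0.022 m) and x of D2_mid in the frame of rack between -0.025 and 0.025 m and z of D2_mid in the frame of rack between 0.026 and 0.041 m and x of W1_mid in the frame of tray between -0.09 and 0.09 m and y of W1_mid in the frame of tray between -0.06 and 0.06 m and z of each of W1_mid, W2_mid, W3_mid in the frame of tray below 0.065 m and x of W2_mid in the frame of tray between -0.09 and 0.09 m and y of W2_mid in the frame of tray between -0.06 and 0.06 m and x of W3_mid in the frame of tray between -0.09 and 0.09 m and y of W3_mid in the frame of tray between -0.06 and 0.06 m), for 0.2 s.
2. the hold-down arm is pressed down past its catch (value of joint hold above 1.07 rad), for 0.2 s.
At the end, for the whole second after the job is handed in: Offcuts in the tray; open-up channels flat in bays 1, 2 (and 3), within 12 mm across, 25 mm along; both open-down ones hooked over the gaps, 25 mm along, centre under 41 mm above the bench; all square within 0.12 rad and at rest; arm held above 1.07 (all of step 1 and linear speed of each of U1, U2, U3, D1, D2, W1, W2, W3 below 0.02 m/s and value of joint hold between 1.07 and 1.25 rad); the robot touches nothing.
It fails at once if a bystander on the bench is moved by more than 40 mm (distance of any of wrench, driver, mug, spray, tape, angle from where it was at the start of the episode above 0.04 m).
Of U1, U2, U3 only 2 to 3 are there at a start; the rules pass over those that are not, and their reading is None.
Of W1, W2, W3 only 1 to 2 are there at a start; the rules pass over those that are not, and their reading is None.
At some moment in a run one of D1, D2 may be knocked a few centimetres aside while the robot is not near it.
It also fails if it takes over 210 s, if anything falls off the work surface, if the arm or the gripper's body presses on something with over 40 N, if the wrist force passes 120 N, or if a joint passes its speed limit or range.

ROBOT

A 6-joint arm with a two-finger parallel gripper is mounted at the origin on the work surface. World frame = base frame: x ahead of the robot, y to its left, z up, the work surface at z = 0. Lengths are in m, angles in rad, forces in N, time in s.
With the tool pointing down it reaches from about 0.4 to 0.825 m from the base axis. Payload 7 kg.
Tool frame: the origin (TCP) lies midway between the tips of the shut fingers; the grasp point (between the pads) lies 19 mm behind it; z points along the fingers, x is the direction in which the jaws open and shut, and the axes are right-handed (so a half turn about z gives the same grasp; the last joint's range is limited). The gripper opens to 88 mm and grips with 3 to 60 N. Pads are 19 mm wide; open, the fingers measure 130 mm over their backs; the gripper's body (78 mm by 193 mm) begins 47 mm behind the grasp point.
Start: joints at [1.546, 0.359, 0.012, 0, -1.224, -0.288], TCP at [0.208, 0.642, 0.227] pointing down, gripper open.
Joint ranges: [-3.07, 3.07], [-1.43, 2.12], [-1.02, 1.25], [-3.03, 1.67], [-3.05, -0], [-3.03, 3.03]. Speed limits (rad/s): [2.39, 2.39, 3.01, 3.14, 3.14, 3.14].

INTERFACE

Orientations are given as [roll, pitch, yaw] about the fixed x, y, z axes, in that order (R = Rz(yaw) Ry(pitch) Rx(roll)).
In Python, from station import arm, viewer, ticket gives the robot as it stands. The module is installed in compiled form; this text tells all that it offers.
- The arm moves only by the tool step_arm, never from a script. Its argument "targets" is a list of rows, each a list of 3 entries, a list of its own where there are three numbers: the shift along the tool's x, y, z in m, then the turn, a rotation vector about the tool's x, y, z in degrees, then the opening, from -1 (shut) to 1 (fully open), so that 0 is half open. A call has exactly 8 rows; each row shifts and turns the commanded pose from where the row before left it, along the tool's axes as they then stand; what a row does not reach is not made up. A row lasts 1/10 s, in which the tool goes at most 50 mm and 8.59 degrees, less where a joint would pass 70% of its speed; a pose out of reach is approached as far as the arm can. A call is refused whole if a number of a shift passes 0.05 or a number of a turn 8.59, either way. A call with a gripper value outside its range is refused whole. The fingers move at their own pace and stop on an object; "grip_force" is the grip in N (left out, the last holds). Time passes only in rows, so rows that do not move let the fingers close, or fill a call up. It gives the time, the measured TCP pose, the force and the opening at its end, in the units of the state.
- arm.get_state(): the state, without advancing time (a new reading comes with each control period).
- viewer.grab_frame(name): name is "scene" or "top" or "wrist"; returns (picture, depth): 400x640x3 uint8, red, green, blue; 400x640 float32, m along the optical axis (not along the pixel's ray), 0 where there is no reading.
- viewer.calibration(name): a dict with "fov_y" (degrees; the focal length in pixels is half the picture's height over the tangent of half this angle, whatever the lens; pixels are square), "cx", "cy" (the principal point, pixels), "world_to_cam" (4x4, takes a point from world to camera coordinates); the wrist camera has in their place "tool_from_camera" (4x4, takes a point from camera to tool coordinates, whose origin is the TCP and whose axes are the tool frame's). Camera axes: x right, y up, looking along -z (the intrinsics and any distortion apply to the point x, -y, -z); pixel columns grow to the right and rows downward; lengths in m; the calibration is good to about 2 mm. A picture is of the moment at which its call begins: read the wrist's pose just before it. calibration takes no time and is no camera call.
- ticket.job_done(): hands the job in, once; it reports no verdict.
The state is a dict: "t": time; "q": joint angles; "qd": joint speeds; "joint_efforts": joint torques, N m; "eef_pos": TCP position; "ee_rot": TCP orientation; "force": force on the tool from outside, world axes, zero at the start; "moment": the same for the moment, N m; "width": finger opening in m.
Only numpy, scipy, OpenCV 4.12 (cv2) and the standard library are available. Lean on these libraries where they do the work, as an engineer would, in place of code of your own. Each camera call takes 0.05 s, during which the arm holds its last target.

## Working session

There is one attempt and no reset: what is moved stays moved. The work goes in short steps, Python scripts to look and compute and a tool call to move; the robot and the scene stay as the last step left them, time stands still between calls to the robot, and variables do not carry over. Pictures are saved under pics/ and viewed, and the job is handed in when it is done.

Besides the shell and the picture viewer there is one more tool, called after "Emit:" as name(argument=value, ...) on one line, values as JSON. step_arm: Moves the arm, as the interface text tells. Its arguments: {"type":"object","properties":{"targets":{"type":"array"},"grip_force":{"type":"number"}},"required":["targets"]}

```bash
ls; mkdir -p pics; python3 - <<'E'
from station import arm, viewer, ticket
import cv2, numpy as np
s=arm.get_state(); print(s)
for n in ("scene","top","wrist"):
    c=viewer.calibration(n); print(n,c)
    p,d=viewer.grab_frame(n); cv2.imwrite(f"pics/{n}0.png",p[:,:,::-1]); np.savez(f"pics/{n}0.npz",p=p,d=d)
E
```

```text
pics
{'t': 0.0, 'q': array([ 1.54607427e+00,  3.59365572e-01,  1.10670122e-02, -3.68897267e-04,
       -1.22410693e+00, -2.88122197e-01]), 'qd': array([-0.00222602,  0.00082431, -0.00059602,  0.00050862,  0.00011198,
        0.0001823 ]), 'joint_efforts': array([-3.99249475e-04, -5.82712662e+01,  2.93063700e+01,  6.99740991e+00,
        6.98400821e-03, -1.65924876e-04]), 'eef_pos': array([0.20759642, 0.64176591, 0.22563665]), 'ee_rot': array([-3.14146785e+00, -1.64137814e-03, -1.88376631e+00]), 'force': array([ 0.32563087,  0.47521496, -0.09382783]), 'moment': array([0.0337423 , 0.00247022, 0.03615951]), 'width': 0.08761205723546822}
scene {'fov_y': 48.648278646227574, 'cx': 318.43308585650857, 'cy': 198.67238219918636, 'world_to_cam': array([[-0.43964616,  0.89812675,  0.00892183,  0.2470859 ],
       [-0.51690111, -0.26112915,  0.81524524,  0.20189551],
       [ 0.73452331,  0.35380774,  0.57904714, -1.87380934],
       [ 0.        ,  0.        ,  0.        ,  1.        ]])}
top {'fov_y': 45.01928073069475, 'cx': 317.74112908083146, 'cy': 202.92500717160854, 'world_to_cam': array([[-2.78440021e-02, -9.99611528e-01, -1.22700373e-03,
         2.37436817e-02],
       [ 9.94264039e-01, -2.78218123e-02,  1.03271332e-01,
        -6.51265849e-01],
       [-1.03265352e-01,  1.65552152e-03,  9.94652465e-01,
        -1.70640545e+00],
       [ 0.00000000e+00,  0.00000000e+00,  0.00000000e+00,
         1.00000000e+00]])}
wrist {'fov_y': 64.69186983691026, 'cx': 317.4769404008986, 'cy': 198.9779634287997, 'tool_from_camera': array([[ 9.99999478e-01,  1.33003701e-04,  1.01258837e-03,
        -2.10989939e-03],
       [ 3.86474247e-04, -9.67033365e-01, -2.54649409e-01,
        -6.87051836e-02],
       [ 9.45337423e-04,  2.54649667e-01, -9.67032912e-01,
        -1.56963029e-01],
       [ 0.00000000e+00,  0.00000000e+00,  0.00000000e+00,
         1.00000000e+00]])}
```

View pics/top0.png

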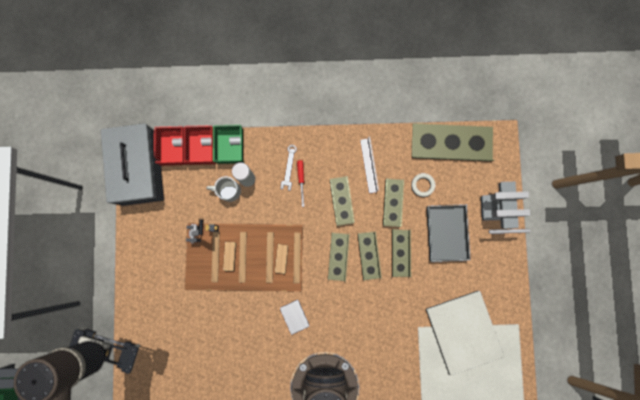

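View pics/scene0.png

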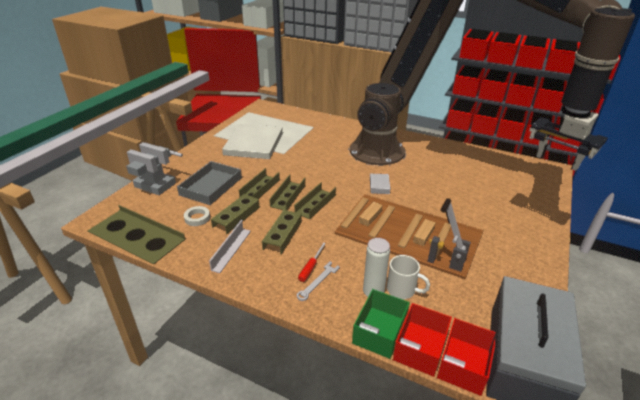

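View pics/wrist0.png

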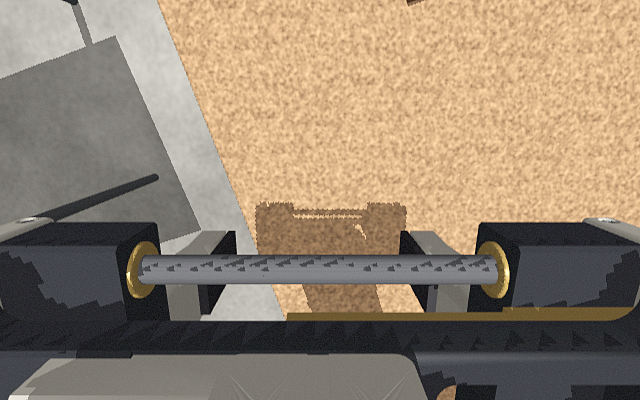

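```bash
cat > h.py <<'E'
import numpy as np, cv2
from station import arm, viewer, ticket
from scipy.spatial.transform import Rotation as R
def K(c):
    f=200/np.tan(np.radians(c['fov_y'])/2); return f,c['cx'],c['cy']
def T_wc(name,st=None):
    c=viewer.calibration(name)
    if name=='wrist':
        T=np.eye(4);T[:3,:3]=R.from_euler('xyz',st['ee_rot']).as_matrix();T[:3,3]=st['eef_pos']
        return T@c['tool_from_camera']
    return np.linalg.inv(c['world_to_cam'])
def cloud(name,d,st=None):
    c=viewer.calibration(name);f,cx,cy=K(c)
    v,u=np.mgrid[0:400,0:640]
    P=np.stack([(u-cx)/f*d,-(v-cy)/f*d,-d,np.ones_like(d)],-1)
    W=P@T_wc(name,st).T
    W=W[...,:3]; W[d<=0]=np.nan
    return W
def proj(name,X,st=None):
    c=viewer.calibration(name);f,cx,cy=K(c)
    X=np.atleast_2d(X);Tc=np.linalg.inv(T_wc(name,st))
    p=X@Tc[:3,:3].T+Tc[:3,3]
    return np.stack([cx+f*p[:,0]/-p[:,2],cy-f*p[:,1]/-p[:,2]],-1)
def shot(name,tag):
    st=arm.get_state();p,d=viewer.grab_frame(name)
    cv2.imwrite(f'pics/{tag}.png',p[:,:,::-1]);np.savez(f'pics/{tag}.npz',p=p,d=d,pos=st['eef_pos'],rot=st['ee_rot'])
    return p,d,st
E
python3 - <<'E'
from h import *
z=np.load('pics/top0.npz');W=cloud('top',z['d'])
print(viewer.calibration('top').keys())
p=z['p'][:,:,::-1]
cv2.imwrite('pics/topA.png',cv2.resize(p[210:310,170:330],None,fx=5,fy=5,interpolation=cv2.INTER_CUBIC))
cv2.imwrite('pics/topB.png',cv2.resize(p[120:300,315:475],None,fx=4,fy=4,interpolation=cv2.INTER_CUBIC)[:600])
for u,v in [(310,310),(230,256),(281,259),(290,290),(343,200),(330,256),(394,204),(447,235),(195,235),(340,258)]:
    print(u,v,W[v,u].round(4))
zz=W[...,2]; h=np.clip(zz*255/0.1,0,255); h[np.isnan(h)]=0
cv2.imwrite('pics/topH.png',cv2.resize(h[160:310,170:490].astype(np.uint8),None,fx=2.5,fy=2.5,interpolation=0))
E
```

```text
dict_keys(['fov_y', 'cx', 'cy', 'world_to_cam'])
310 310 [ 0.2689  0.0441 -0.0033]
230 256 [0.4702 0.3211 0.0476]
281 259 [0.4546 0.1414 0.0421]
290 290 [0.3429 0.1138 0.0096]
343 200 [ 0.6599 -0.0859  0.0319]
330 256 [ 0.4603 -0.0329  0.0321]
394 204 [ 0.6393 -0.2677  0.0421]
447 235 [ 0.5243 -0.4623  0.0017]
195 235 [0.5494 0.4537 0.0124]
340 258 [ 0.4519 -0.0695  0.0052]
```

View pics/topA.png

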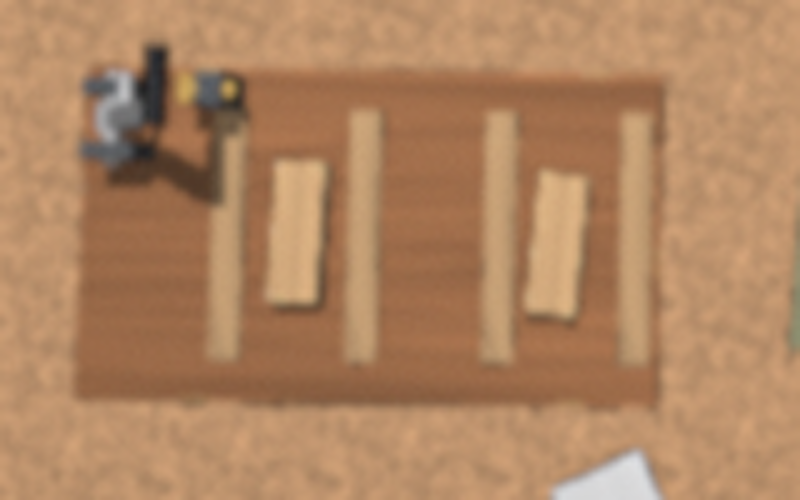

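View pics/topB.png

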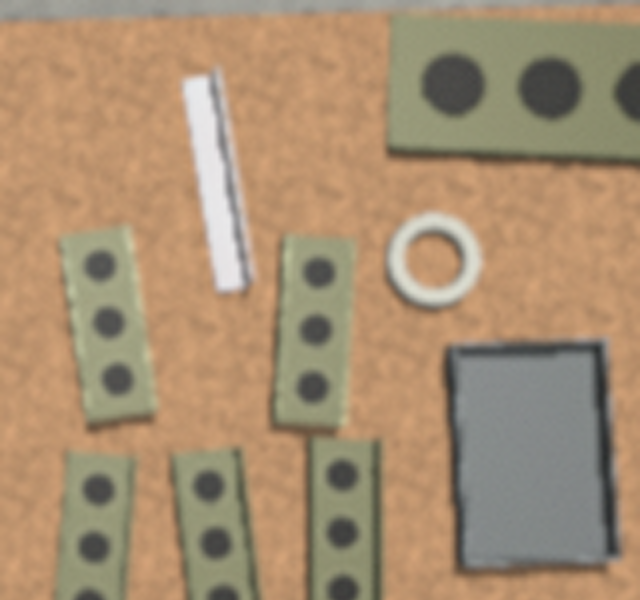

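View pics/topH.png

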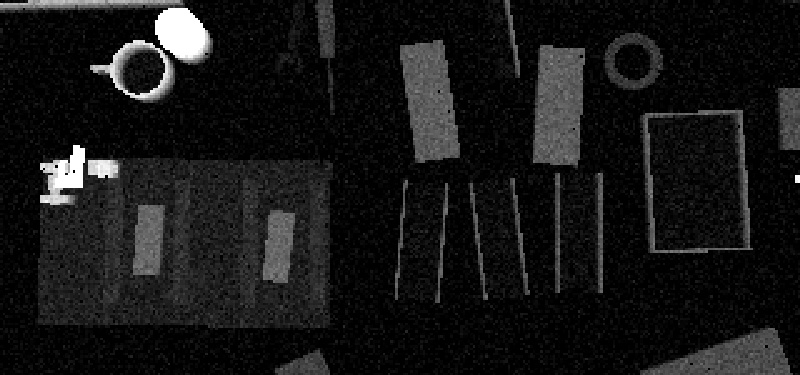

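```bash
cat >> h.py <<'E'
def fitmask(W,m):
    P=W[m]; c=P.mean(0); r=cv2.minAreaRect((P[:,:2]*1000).astype(np.float32))
    _,_,V=np.linalg.svd(P[:,:2]-c[:2],full_matrices=False)
    a=np.degrees(np.arctan2(V[0,1],V[0,0])); a=(a+90)%180-90
    return c,a,r
def blobs(W,lo,hi,x0,x1,y0,y1,minn=30,close=0):
    z=W[...,2]
    m=(z>lo)&(z<hi)&(W[...,0]>x0)&(W[...,0]<x1)&(W[...,1]>y0)&(W[...,1]<y1)
    mm=m.astype(np.uint8)
    if close: mm=cv2.morphologyEx(mm,cv2.MORPH_CLOSE,np.ones((close,close),np.uint8))
    n,l=cv2.connectedComponents(mm)
    out=[]
    for i in range(1,n):
        k=(l==i)&m
        if k.sum()>=minn: out.append((k.sum(),)+fitmask(W,k))
    return out
def show(bl):
    for n,c,a,r in bl: print(n,'mean',c.round(4),'pca deg %.1f'%a,'rect c',np.round(r[0],1),np.round(r[1],1),'%.1f'%r[2])
E
python3 - <<'E'
from h import *
W=cloud('top',np.load('pics/top0.npz')['d'])
print('D');show(blobs(W,.026,.05,.56,.78,-.4,.05,150,3))
print('U');show(blobs(W,.024,.05,.35,.555,-.4,.05,20,3))
print('W');show(blobs(W,.030,.055,.35,.6,.05,.42,50,3))
print('board');show(blobs(W,.005,.06,.2,.7,.06,.47,500,5))
print('strips');show(blobs(W,.0155,.024,.3,.6,.06,.45,60,3))
print('tray');show(blobs(W,.030,.055,.35,.7,-.6,-.38,50,5))
print('floor', np.nanmedian(W[300:320,180:280,2]),np.nanmedian(W[285:300,390:400,2]),np.nanmedian(W[230:235,450:455,2]))
print('obst');show(blobs(W,.06,.35,.3,.95,.1,.55,10,3))
E
```

```text
D
836 mean [ 0.66   -0.0801  0.0364] pca deg 6.7 rect c [660.5 -80.3] [170.2  64.2] 6.7
846 mean [ 0.6475 -0.2656  0.0367] pca deg -5.9 rect c [ 648.5 -266.1] [ 65.6 169.6] 84.4
U
72 mean [ 0.4929 -0.3901  0.0364] pca deg 0.9 rect c [ 494.5 -390.3] [117.8  10.5] 3.2
85 mean [ 0.4702 -0.2566  0.0328] pca deg -2.3 rect c [ 466.9 -256.3] [  5.4 167.6] 87.9
93 mean [ 0.4668 -0.3168  0.0337] pca deg -2.5 rect c [ 465.1 -317.2] [  7.2 167. ] 88.4
72 mean [ 0.4621 -0.202   0.0343] pca deg 5.1 rect c [ 462.9 -202.3] [165.2   5.2] 5.3
56 mean [ 0.4643 -0.0319  0.0363] pca deg -6.5 rect c [462.4 -31.7] [  3.9 166.9] 83.4
61 mean [ 0.4547 -0.091   0.0365] pca deg -6.4 rect c [457.  -91.4] [  4.2 167.1] 83.6
68 mean [ 0.4571 -0.1422  0.0348] pca deg 5.1 rect c [ 457.6 -142.4] [164.1   5.2] 4.9
W
295 mean [0.472  0.3266 0.0403] pca deg -5.6 rect c [472.3 327.4] [37.4 97.4] 85.0
292 mean [0.4583 0.1419 0.0405] pca deg -7.5 rect c [457.7 143.7] [ 43.5 100.4] 78.4
board
8610 mean [0.4492 0.2537 0.0157] pca deg 64.7 rect c [450.  265.1] [499.9 409.8] 0.0
strips
1924 mean [0.4629 0.2517 0.0185] pca deg 89.5 rect c [467.1 259.9] [381.5 238.1] 87.5
tray
50 mean [ 0.6198 -0.5926  0.033 ] pca deg -0.3 rect c [ 620.1 -591.7] [14.5 86.4] 88.8
292 mean [ 0.5357 -0.4599  0.0385] pca deg -0.8 rect c [ 534.2 -458.2] [200.  143.5] 0.0
floor 0.00044758577546322176 -0.0008196302474163808 0.002663573879763681
obst
973 mean [0.8014 0.3427 0.1001] pca deg 49.4 rect c [807.2 390.5] [272.8 314. ] 0.4
313 mean [0.5634 0.4118 0.1292] pca deg -73.9 rect c [560.6 415.4] [ 60. 110.] 8.0
```

```bash
cat >> h.py <<'E'
def px2plane(name,uv,z,st=None):
    c=viewer.calibration(name);f,cx,cy=K(c);uv=np.atleast_2d(uv).astype(float)
    T=T_wc(name,st)
    d=np.stack([(uv[:,0]-cx)/f,-(uv[:,1]-cy)/f,-np.ones(len(uv))],-1)@T[:3,:3].T
    o=T[:3,3]; s=(z-o[2])/d[:,2]
    return o+d*s[:,None]
def ortho(name,p,z,x0,x1,y0,y1,mm=1.0,st=None):
    # image: rows down = decreasing x, cols right = decreasing y
    xs=np.arange(x1,x0,-mm/1000);ys=np.arange(y1,y0,-mm/1000)
    Y,X=np.meshgrid(ys,xs)
    uv=proj(name,np.stack([X.ravel(),Y.ravel(),np.full(X.size,z)],-1),st).reshape(X.shape+(2,)).astype(np.float32)
    return cv2.remap(p,uv[...,0],uv[...,1],cv2.INTER_CUBIC)
E
python3 - <<'E'
from h import *
p=np.load('pics/top0.npz')['p'][:,:,::-1].copy()
o=ortho('top',p,.018,.33,.60,.04,.47,0.6)
cv2.imwrite('pics/rack_o.png',o);print(o.shape)
# strip edges: board-hue vs strip brightness per row
g=o.astype(float).sum(2)/3
for x in (.40,.42,.44,.46,.48,.50,.52):
    i=int((.60-x)/.0006); row=cv2.GaussianBlur(g[i-6:i+7].mean(0)[None],(0,0),2)[0]
    dg=np.gradient(row); 
    e=[ (j) for j in range(3,len(dg)-3) if abs(dg[j])>1.2 and abs(dg[j])==abs(dg[j-3:j+4]).max()]
    print(x,[ '%+d:%.1f'%(np.sign(dg[j]),470-0.6*j) for j in e])
for y in (.09,.12,.20,.22,.24,.29,.37):
    j=int((.47-y)/.0006); col=cv2.GaussianBlur(g[:,j-8:j+9].mean(1)[None],(0,0),2)[0]
    dg=np.gradient(col);e=[ (k) for k in range(3,len(dg)-3) if abs(dg[k])>2.5 and abs(dg[k])==abs(dg[k-3:k+4]).max()]
    print(y,[ '%+d:%.1f'%(np.sign(dg[k]),600-0.6*k) for k in e])
E
```

```text
(450, 717, 3)
0.4 ['+1:395.0', '-1:373.4', '+1:296.0', '-1:274.4', '+1:197.6', '-1:177.8', '+1:128.6', '+1:101.0', '+1:97.4', '-1:80.0', '+1:69.8']
0.42 ['+1:393.8', '-1:372.8', '+1:354.2', '-1:317.6', '+1:309.8', '+1:295.4', '-1:273.8', '+1:197.6', '-1:176.6', '+1:167.6', '-1:131.0', '+1:99.8', '-1:78.8', '+1:69.2']
0.44 ['+1:393.2', '-1:370.4', '+1:351.2', '-1:315.8', '+1:308.0', '+1:294.2', '-1:274.4', '+1:195.2', '-1:176.0', '+1:163.4', '-1:128.0', '+1:99.2', '-1:78.2', '+1:69.2']
0.46 ['+1:392.6', '-1:371.6', '+1:350.0', '-1:314.0', '+1:305.6', '+1:294.2', '-1:273.8', '+1:197.0', '-1:174.8', '+1:161.0', '-1:125.6', '+1:98.6', '-1:77.0', '+1:68.6']
0.48 ['+1:392.0', '-1:371.6', '+1:348.2', '-1:312.8', '+1:305.0', '+1:294.2', '-1:274.4', '+1:195.8', '-1:174.8', '+1:159.2', '-1:122.6', '+1:97.4', '-1:77.0', '+1:66.8']
0.5 ['-1:408.8', '+1:391.4', '+1:383.0', '-1:369.8', '+1:347.0', '-1:311.0', '+1:292.4', '-1:272.6', '+1:195.2', '-1:172.4', '+1:155.0', '-1:122.6', '+1:97.4', '-1:74.0', '+1:63.8']
0.52 ['-1:466.4', '-1:462.8', '+1:404.6', '-1:395.6', '+1:383.0', '-1:369.2', '+1:346.4', '-1:311.0', '+1:292.4', '-1:269.6', '+1:194.0', '-1:171.8', '+1:95.0', '-1:73.4', '+1:65.0']
0.09 ['+1:549.6']
0.12 ['-1:575.4', '+1:337.2']
0.2 ['+1:343.2']
0.22 ['+1:343.2']
0.24 ['+1:344.4']
0.29 ['-1:376.8', '+1:345.6']
0.37 ['-1:586.2', '+1:349.8']
```

View pics/rack_o.png

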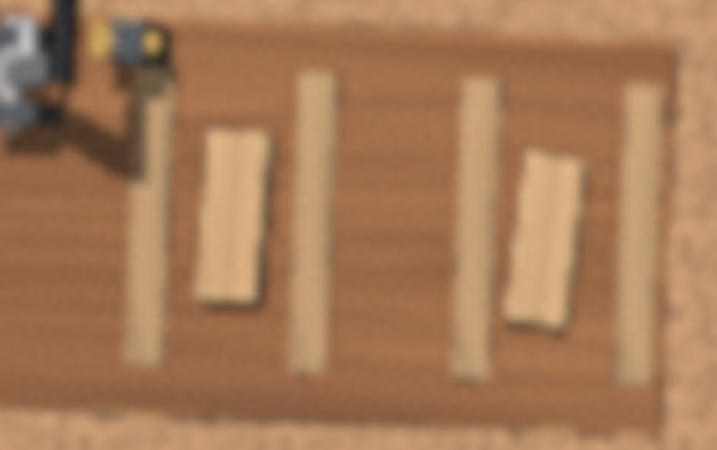

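```bash
python3 - <<'E'
from h import *
p=np.load('pics/scene0.npz')['p'][:,:,::-1]
a=cv2.resize(p[90:180,520:640],None,fx=5,fy=5,interpolation=cv2.INTER_CUBIC)
b=cv2.resize(p[180:280,325:500],None,fx=4,fy=4,interpolation=cv2.INTER_CUBIC)
cv2.imwrite('pics/sA.png',a);cv2.imwrite('pics/sB.png',b)
W=cloud('scene',np.load('pics/scene0.npz')['d'])
z=W[...,2]
print(proj('scene',[[.2076,.6418,.2256],[.566,.386,.214],[.552,.452,.068]]))
print(proj('top',[[.2076,.6418,.2256],[.566,.386,.214],[.552,.452,.068]]))
# gripper cloud in tool frame
st=arm.get_state()
Rm=R.from_euler('xyz',st['ee_rot']).as_matrix()
for n in('scene','top'):
    Wn=cloud(n,np.load(f'pics/{n}0.npz')['d']).reshape(-1,3)
    L=(Wn-st['eef_pos'])@Rm
    k=(np.abs(L[:,0])<.2)&(np.abs(L[:,1])<.2)&(L[:,2]>-.4)&(L[:,2]<.02)
    L=L[k]
    for lo in np.arange(-.3,.02,.02):
        q=L[(L[:,2]>=lo)&(L[:,2]<lo+.02)]
        if len(q)>3: print(n,'z %.2f'%lo,len(q),'x',np.percentile(q[:,0],[1,99]).round(3),'y',np.percentile(q[:,1],[1,99]).round(3))
k=(W[...,0]>.5)&(W[...,0]<.62)&(W[...,1]>.34)&(W[...,1]<.5)&(z>.03)
Q=W[k];
for lo in np.arange(.02,.24,.02):
    q=Q[(Q[:,2]>=lo)&(Q[:,2]<lo+.02)]
    if len(q): print('arm z%.2f'%lo,len(q),q.min(0).round(3),q.max(0).round(3))
E
```

```text
[[556.67463924 162.68416426]
 [446.57223048 204.95456179]
 [461.71384935 249.58459965]]
[[117.33673754 344.07852169]
 [200.10890235 226.92612273]
 [191.45654347 233.67090926]]
scene z -0.30 297 x [-0.044  0.042] y [-0.049 -0.001]
scene z -0.28 282 x [-0.045  0.043] y [-0.049 -0.001]
scene z -0.26 276 x [-0.044  0.042] y [-0.049 -0.001]
scene z -0.24 271 x [-0.045  0.043] y [-0.05  -0.002]
scene z -0.22 263 x [-0.045  0.041] y [-0.048 -0.003]
scene z -0.20 142 x [-0.044  0.041] y [-0.047 -0.001]
scene z -0.18 315 x [-0.049  0.035] y [-0.043  0.038]
scene z -0.16 147 x [-0.049  0.018] y [-0.041  0.017]
scene z -0.14 195 x [-0.049  0.018] y [-0.03   0.018]
scene z -0.12 685 x [-0.095  0.095] y [-0.041  0.036]
scene z -0.10 408 x [-0.093  0.092] y [-0.043  0.035]
scene z -0.08 154 x [-0.087  0.088] y [-0.042  0.021]
scene z -0.06 99 x [-0.063  0.066] y [-0.016  0.009]
scene z -0.04 86 x [-0.061  0.063] y [-0.015  0.006]
scene z -0.02 78 x [-0.059  0.061] y [-0.015  0.013]
top z -0.30 140 x [-0.017  0.046] y [-0.048  0.021]
top z -0.28 137 x [-0.023  0.046] y [-0.047  0.025]
top z -0.26 1
[... 535 characters left out ...]
-0.014 -0.011]
top z -0.04 5 x [-0.059 -0.046] y [-0.013 -0.007]
top z -0.02 5 x [-0.058 -0.044] y [-0.012  0.   ]
arm z0.02 53 [0.508 0.34  0.03 ] [0.584 0.468 0.039]
arm z0.04 123 [0.501 0.341 0.04 ] [0.587 0.468 0.06 ]
arm z0.06 164 [0.53  0.36  0.061] [0.588 0.468 0.08 ]
arm z0.08 227 [0.523 0.361 0.08 ] [0.586 0.468 0.099]
arm z0.10 53 [0.543 0.418 0.1  ] [0.585 0.441 0.12 ]
arm z0.12 41 [0.543 0.413 0.12 ] [0.571 0.432 0.14 ]
arm z0.14 46 [0.541 0.398 0.14 ] [0.563 0.423 0.16 ]
arm z0.16 59 [0.544 0.389 0.16 ] [0.562 0.414 0.18 ]
arm z0.18 47 [0.541 0.386 0.18 ] [0.563 0.405 0.199]
arm z0.20 57 [0.539 0.375 0.201] [0.595 0.397 0.22 ]
arm z0.22 46 [0.545 0.377 0.22 ] [0.594 0.389 0.225]
```

View pics/sA.png

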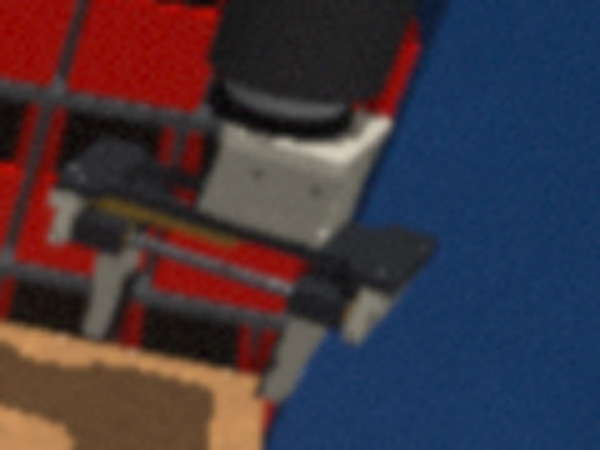

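View pics/sB.png

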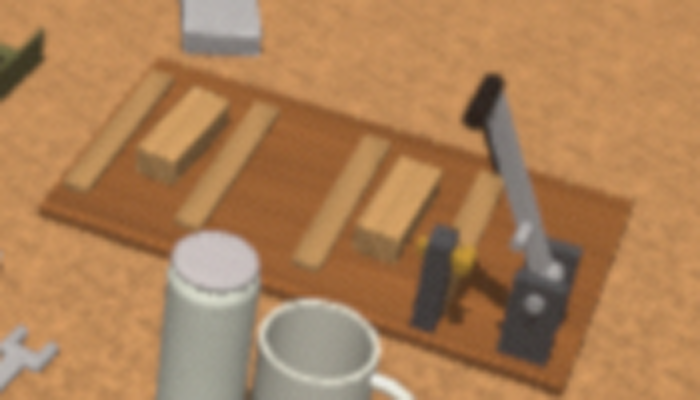

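```bash
cat >> h.py <<'E'
def go(x,y,z,yawdeg,st=None):
    """print shift needed in tool axes (after turning to yaw), turn about tool axes"""
    st=st or arm.get_state()
    Rc=R.from_euler('xyz',st['ee_rot']); Rt=R.from_euler('xyz',[np.pi,0,np.radians(yawdeg)])
    rv=(Rc.inv()*Rt).as_rotvec(degrees=True)
    d=np.array([x,y,z])-st['eef_pos']
    print('t %.2f pos'%st['t'],st['eef_pos'].round(4),'rpy',np.degrees(st['ee_rot']).round(2),'w %.4f'%st['width'],'F',st['force'].round(1))
    print('  turn',rv.round(2),' shift(after turn)',(Rt.inv().apply(d)*1000).round(1),'mm  shift(now)',(Rc.inv().apply(d)*1000).round(1),'| dist rows %.1f'%(np.abs(d).max()/.05))
E
python3 -c "
from h import *
go(.472,.327,.12,-95.3)"
```

```text
t 0.15 pos [0.2076 0.6419 0.2258] rpy [-1.7999e+02 -7.0000e-02 -1.0793e+02] w 0.0873 F [-0.6 -1.   0.4]
  turn [ -0.    -0.07 -12.63]  shift(after turn) [ 289.1 -292.3  105.8] mm  shift(now) [ 218.1 -348.4  106.2] | dist rows 6.3
```

Emit:
step_arm(targets=[[[0,0,0],[0,0,-6.3],1],[[0,0,0],[0,0,-6.3],1],[[0.034,-0.034,0],[0,0,0],1],[[0.034,-0.034,0],[0,0,0],1],[[0.034,-0.034,0],[0,0,0],1],[[0.034,-0.034,0],[0,0,0],1],[[0.034,-0.034,0],[0,0,0],1],[[0.034,-0.034,0],[0,0,0],1]])

```text
t: 0.95
eef_pos: [0.3927, 0.4185, 0.2265]
ee_rot: [3.142, -0.0, -1.663]
force: [1.0, 1.4, -1.0]
width: 0.088
```

```bash
python3 -c "
from h import *
go(.472,.327,.12,-95.3)"
```

```text
t 0.95 pos [0.3927 0.4185 0.2265] rpy [180.   -0.  -95.3] w 0.0880 F [ 1.   1.4 -1. ]
  turn [ 0. -0. -0.]  shift(after turn) [ 83.8 -87.4 106.5] mm  shift(now) [ 83.7 -87.4 106.5] | dist rows 2.1
```

Emit:
step_arm(targets=[[[0.028,-0.029,0],[0,0,0],1],[[0.028,-0.029,0],[0,0,0],1],[[0.028,-0.029,0],[0,0,0],1],[[0,0,0.035],[0,0,0],1],[[0,0,0.035],[0,0,0],1],[[0,0,0.036],[0,0,0],1],[[0,0,0],[0,0,0],1],[[0,0,0],[0,0,0],1]])

```text
t: 1.75
eef_pos: [0.4709, 0.3284, 0.1209]
ee_rot: [3.141, -0.001, -1.663]
force: [-0.5, 0.3, 1.1]
width: 0.0879
```

```bash
python3 -c "
from h import *
p,d,st=shot('wrist','w1')
go(.472,.327,.12,-95.3,st)
c=proj('wrist',[st['eef_pos']],st);print(c)
W=cloud('wrist',d,st)
show(blobs(W,.032,.048,.38,.56,.25,.41,500,5))
print('strips');show(blobs(W,.0145,.0215,.3,.6,.06,.45,2000,5))
"
```

```text
t 1.75 pos [0.4709 0.3284 0.1209] rpy [ 1.7999e+02 -8.0000e-02 -9.5300e+01] w 0.0879 F [-0.5  0.3  1.1]
  turn [ 0.01 -0.08  0.  ]  shift(after turn) [ 1.3 -1.2  0.9] mm  shift(now) [ 1.3 -1.2  0.9] | dist rows 0.0
[[321.48419693 249.20962881]]
5143 mean [0.4787 0.3282 0.0386] pca deg -4.9 rect c [476.4 328.4] [36.  91.6] 85.0
strips
4288 mean [0.4989 0.381  0.0167] pca deg -2.6 rect c [505.3 381. ] [ 22.5 159.5] 87.7
4142 mean [0.495  0.0881 0.0165] pca deg -2.2 rect c [490.6  87.8] [ 25. 119.] 88.0
4174 mean [0.4952 0.1862 0.0165] pca deg -3.8 rect c [481.2 186. ] [ 23.9 145.8] 88.0
4440 mean [0.492  0.2835 0.0166] pca deg -2.2 rect c [487.1 283.7] [ 22.4 141.6] 87.7
```

View pics/w1.png

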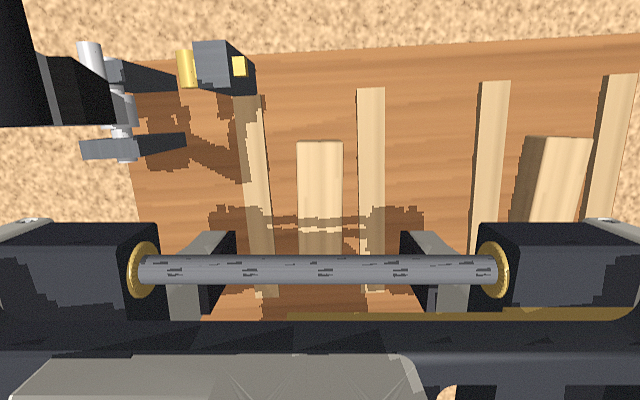

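Emit:
step_arm(targets=[[[0,0,0.033],[0,0,0],1],[[0,0,0.033],[0,0,0],1],[[0,0,0.033],[0,0,0],1],[[0,0,0],[0,0,0],1],[[0,0,0],[0,0,0],-1],[[0,0,0],[0,0,0],-1],[[0,0,0],[0,0,0],-1],[[0,0,0],[0,0,0],-1]], grip_force=25)

```text
t: 2.6
eef_pos: [0.4712, 0.329, 0.023]
ee_rot: [-3.141, 0.002, -1.664]
force: [-0.5, -0.3, -0.1]
width: 0.0615
```

Emit:
step_arm(targets=[[[0,0,0],[0,0,0],-1],[[0,0,0],[0,0,0],-1],[[0,0,0],[0,0,0],-1],[[0,0,0],[0,0,0],-1],[[0,0,0],[0,0,0],-1],[[0,0,-0.03],[0,0,0],-1],[[0,0,-0.04],[0,0,0],-1],[[0,0,-0.04],[0,0,0],-1]])

```text
t: 3.4
eef_pos: [0.4704, 0.328, 0.1322]
ee_rot: [3.141, -0.002, -1.664]
force: [0.1, 1.5, -0.5]
width: 0.036
```

```bash
python3 -c "
from h import *
p,d,st=shot('wrist','w2')
go(.534,-.43,.14,-95.3,st)
z=np.load('pics/top0.npz')
W=cloud('top',z['d']);k=(W[...,2]>.032)&(W[...,2]<.05)&(W[...,0]>.4)&(W[...,0]<.66)&(W[...,1]>-.555)&(W[...,1]<-.37)
print(cv2.minAreaRect((W[k][:,:2]*1000).astype(np.float32)))
o=ortho('top',z['p'][:,:,::-1].copy(),.04,.38,.68,-.6,-.34,.5);cv2.imwrite('pics/tray_o.png',o)
"
```

```text
t 3.40 pos [0.4704 0.328  0.1322] rpy [ 1.7995e+02 -9.0000e-02 -9.5320e+01] w 0.0360 F [ 0.1  1.5 -0.5]
  turn [ 0.05 -0.09 -0.02]  shift(after turn) [ 748.9 -133.4   -7.8] mm  shift(now) [ 748.9 -133.6   -6.8] | dist rows 15.2
((534.1893310546875, -458.2279052734375), (200.01144409179688, 143.54481506347656), 0.032198693603277206)
```

View pics/w2.png

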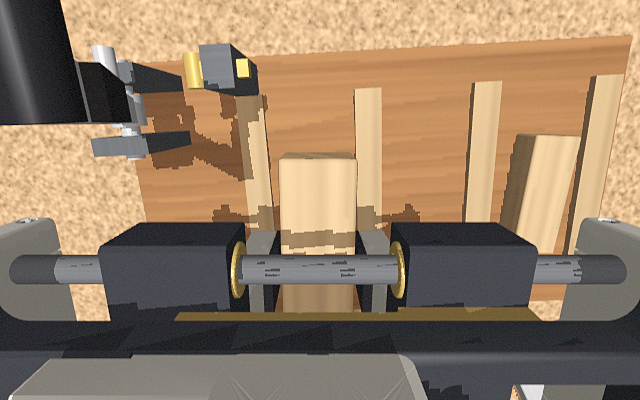

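View pics/tray_o.png

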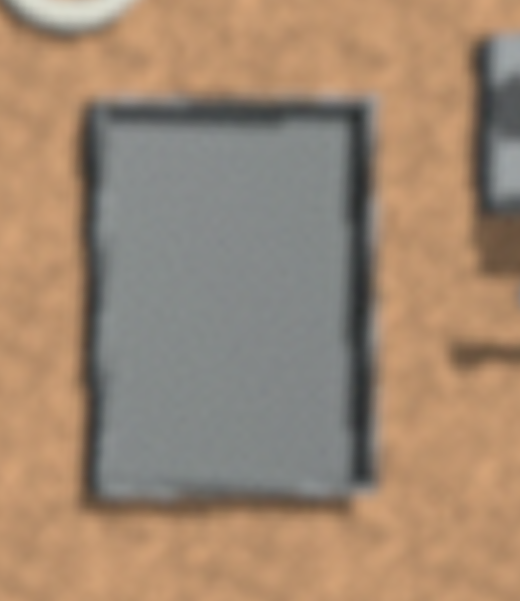

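Emit:
step_arm(targets=[[[0.047,-0.0083,0],[0,0,0],-1],[[0.047,-0.0083,0],[0,0,0],-1],[[0.047,-0.0083,0],[0,0,0],-1],[[0.047,-0.0083,0],[0,0,0],-1],[[0.047,-0.0083,0],[0,0,0],-1],[[0.047,-0.0083,0],[0,0,0],-1],[[0.047,-0.0083,0],[0,0,0],-1],[[0.047,-0.0083,0],[0,0,0],-1]])

```text
t: 4.25
eef_pos: [0.5018, -0.0538, 0.1315]
ee_rot: [-3.141, 0.0, -1.663]
force: [2.1, 0.7, -0.2]
width: 0.0361
```

Emit:
step_arm(targets=[[[0.047,-0.0083,0],[0,0,0],-1],[[0.047,-0.0083,0],[0,0,0],-1],[[0.047,-0.0083,0],[0,0,0],-1],[[0.047,-0.0083,0],[0,0,0],-1],[[0.047,-0.0083,0],[0,0,0],-1],[[0.047,-0.0083,0],[0,0,0],-1],[[0.047,-0.0083,0],[0,0,0],-1],[[0.047,-0.0083,0],[0,0,0],-1]])

```text
t: 5.05
eef_pos: [0.533, -0.4346, 0.1309]
ee_rot: [3.141, 0.0, -1.664]
force: [1.6, -0.5, -0.0]
width: 0.0358
```

```bash
python3 -c "
from h import *
go(.534,-.43,.045,-90)
"
```

```text
t 5.05 pos [ 0.533  -0.4346  0.1309] rpy [ 1.7999e+02  1.0000e-02 -9.5330e+01] w 0.0358 F [ 1.6 -0.5 -0. ]
  turn [ 0.01  0.02 -5.33]  shift(after turn) [-4.6 -1.  85.9] mm  shift(now) [-4.6 -0.6 85.9] | dist rows 1.7
```

Emit:
step_arm(targets=[[[-0.004,0,0],[0,0,-5.3],-1],[[0,0,0.04],[0,0,0],-1],[[0,0,0.044],[0,0,0],-1],[[0,0,0],[0,0,0],-1],[[0,0,0],[0,0,0],0.3],[[0,0,0],[0,0,0],0.3],[[0,0,0],[0,0,0],0.3],[[0,0,-0.045],[0,0,0],0.3]])

```text
t: 5.85
eef_pos: [0.5309, -0.4268, 0.0888]
ee_rot: [3.135, 0.004, -1.572]
force: [-0.5, 0.4, -0.8]
width: 0.0564
```

```bash
python3 -c "
from h import *
p,d,st=shot('wrist','w3')
go(.459,.143,.14,-98.0,st)
"
```

```text
t 5.85 pos [ 0.5309 -0.4268  0.0888] rpy [179.6    0.26 -90.07] w 0.0564 F [-0.5  0.4 -0.8]
  turn [0.41 0.23 7.93]  shift(after turn) [-554.2  150.5  -51.2] mm  shift(now) [-569.9   73.   -48.1] | dist rows 11.4
```

View pics/w3.png

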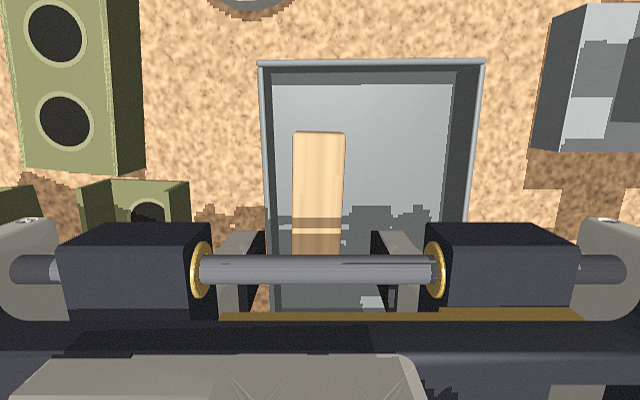

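Emit:
step_arm(targets=[[[0,0,-0.03],[0,0,0],1],[[-0.047,0.006,-0.002],[0,0,0],1],[[-0.047,0.006,-0.002],[0,0,0],1],[[-0.047,0.006,-0.002],[0,0,0],1],[[-0.047,0.006,-0.002],[0,0,0],1],[[-0.047,0.006,-0.002],[0,0,0],1],[[-0.047,0.006,-0.002],[0,0,0],1],[[-0.047,0.006,-0.002],[0,0,0],1]])

```text
t: 6.7
eef_pos: [0.4924, -0.0977, 0.1388]
ee_rot: [-3.137, 0.0, -1.571]
force: [1.7, 0.4, -0.4]
width: 0.0877
```

Emit:
step_arm(targets=[[[-0.047,0.006,0],[0,0,0],1],[[-0.047,0.006,0],[0,0,0],1],[[-0.047,0.006,0],[0,0,0],1],[[-0.047,0.006,0],[0,0,0],1],[[-0.047,0.006,0],[0,0,0],1],[[0,0,0],[0,0,8],1],[[0,0,0.015],[0,0,0],1],[[0,0,0],[0,0,0],1]])

```text
t: 7.5
eef_pos: [0.4615, 0.136, 0.122]
ee_rot: [-3.141, 0.001, -1.709]
force: [-0.1, 0.2, 0.3]
width: 0.0879
```

```bash
python3 -c "
from h import *
p,d,st=shot('wrist','w4')
W=cloud('wrist',d,st)
show(blobs(W,.032,.048,.38,.56,.09,.19,500,5))
go(.459,.143,.021,-98.0,st)
"
```

```text
4791 mean [0.4669 0.1421 0.0386] pca deg -7.2 rect c [464.7 142.7] [35.7 86.7] 82.7
t 7.50 pos [0.4615 0.136  0.122 ] rpy [-1.7997e+02  5.0000e-02 -9.7940e+01] w 0.0879 F [-0.1  0.2  0.3]
  turn [-0.03  0.05  0.06]  shift(after turn) [ -6.6   3.4 101. ] mm  shift(now) [ -6.5   3.4 101. ] | dist rows 2.0
```

View pics/w4.png

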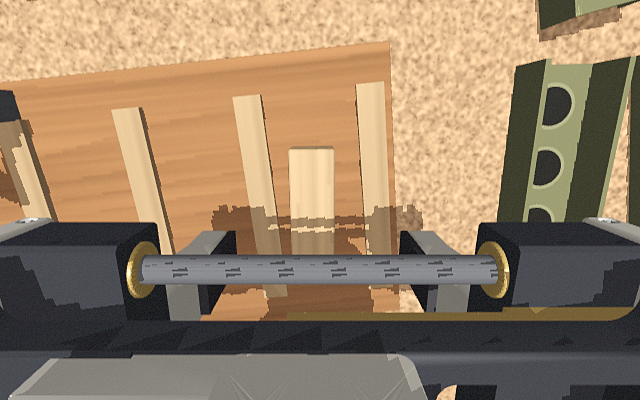

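Emit:
step_arm(targets=[[[-0.0065,0.003,0.033],[0,0,-0.6],1],[[0,0,0.034],[0,0,0],1],[[0,0,0.033],[0,0,0],1],[[0,0,0],[0,0,0],-1],[[0,0,0],[0,0,0],-1],[[0,0,0],[0,0,0],-1],[[0,0,0],[0,0,0],-1],[[0,0,0],[0,0,0],-1]])

```text
t: 8.35
eef_pos: [0.4602, 0.1425, 0.0226]
ee_rot: [-3.14, 0.001, -1.7]
force: [-0.5, 0.9, -0.0]
width: 0.0534
```

Emit:
step_arm(targets=[[[0,0,0],[0,0,0],-1],[[0,0,0],[0,0,0],-1],[[0,0,0],[0,0,0],-1],[[0,0,0],[0,0,0],-1],[[0,0,-0.03],[0,0,0],-1],[[0,0,-0.04],[0,0,0],-1],[[0,0,-0.04],[0,0,0],-1],[[0,0,0],[0,0,0],-1]])

```text
t: 9.15
eef_pos: [0.4626, 0.1441, 0.1366]
ee_rot: [-3.135, 0.006, -1.699]
force: [0.4, 1.1, -1.4]
width: 0.0357
```

```bash
python3 -c "
from h import *
go(.534,-.487,.14,-90)
"
```

```text
t 9.15 pos [0.4626 0.1441 0.1366] rpy [-179.6     0.33  -97.36] w 0.0357 F [ 0.4  1.1 -1.4]
  turn [-0.42  0.31 -7.36]  shift(after turn) [631.1 -71.4  -3.4] mm  shift(now) [ 616.7 -151.7   -5.9] | dist rows 12.6
```

Emit:
step_arm(targets=[[[0,0,0],[0,0,-7.4],-1],[[0.0485,-0.0055,0],[0,0,0],-1],[[0.0485,-0.0055,0],[0,0,0],-1],[[0.0485,-0.0055,0],[0,0,0],-1],[[0.0485,-0.0055,0],[0,0,0],-1],[[0.0485,-0.0055,0],[0,0,0],-1],[[0.0485,-0.0055,0],[0,0,0],-1],[[0.0485,-0.0055,0],[0,0,0],-1]])

```text
t: 9.95
eef_pos: [0.4978, -0.1992, 0.131]
ee_rot: [3.141, 0.0, -1.571]
force: [1.1, 0.9, -0.4]
width: 0.0359
```

Emit:
step_arm(targets=[[[0.0485,-0.0055,0],[0,0,0],-1],[[0.0485,-0.0055,0],[0,0,0],-1],[[0.0485,-0.0055,0],[0,0,0],-1],[[0.0485,-0.0055,0],[0,0,0],-1],[[0.0485,-0.0055,0],[0,0,0],-1],[[0.0485,-0.0055,0],[0,0,0],-1],[[0,0,0.04],[0,0,0],-1],[[0,0,0],[0,0,0],-1]])

```text
t: 10.75
eef_pos: [0.5272, -0.4873, 0.0844]
ee_rot: [3.133, 0.006, -1.575]
force: [-0.2, 1.6, -1.9]
width: 0.0358
```

```bash
python3 -c "
from h import *
go(.534,-.487,.046,-90)
"
```

```text
t 10.75 pos [ 0.5272 -0.4873  0.0844] rpy [179.53   0.37 -90.24] w 0.0358 F [-0.2  1.6 -1.9]
  turn [ 0.47  0.37 -0.23]  shift(after turn) [-0.3 -6.8 38.4] mm  shift(now) [-0.  -7.1 38.3] | dist rows 0.8
```

Emit:
step_arm(targets=[[[0,-0.004,0.02],[0,0,0],-1],[[0,0,0.02],[0,0,0],-1],[[0,0,0],[0,0,0],-1],[[0,0,0],[0,0,0],-1],[[0,0,0],[0,0,0],0.3],[[0,0,0],[0,0,0],0.3],[[0,0,0],[0,0,0],0.3],[[0,0,-0.045],[0,0,0],0.3]])

```text
t: 11.55
eef_pos: [0.5316, -0.4857, 0.0908]
ee_rot: [3.133, 0.007, -1.572]
force: [0.1, -0.2, -0.8]
width: 0.0561
```

```bash
python3 -c "
from h import *
p,d,st=shot('wrist','w5')
p,d,_=shot('top','t5')
W=cloud('top',d)
print('D');show(blobs(W,.026,.05,.56,.78,-.4,.05,150,3))
go(.462,-.2865,.15,-92.4)
"
```

```text
D
834 mean [ 0.6598 -0.0801  0.0366] pca deg 6.7 rect c [661.  -80.2] [171.1  64.4] 6.7
853 mean [ 0.6481 -0.2656  0.0363] pca deg -5.7 rect c [ 648.5 -266.1] [ 65.5 171.3] 84.5
t 11.65 pos [ 0.5379 -0.4907  0.1034] rpy [-179.58   -0.35  -89.95] w 0.0568 F [ 1.  -0.7  1.4]
  turn [-0.42 -0.34  2.45]  shift(after turn) [-200.8   84.3  -46.6] mm  shift(now) [-203.9   75.3  -48.4] | dist rows 4.1
```

View pics/w5.png

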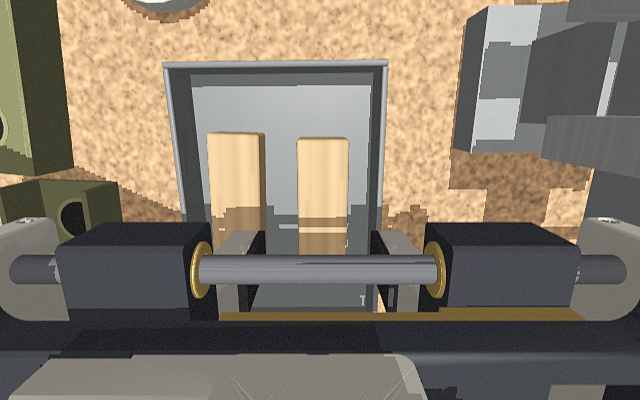

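Emit:
step_arm(targets=[[[0,0,-0.03],[0,0,2.4],1],[[-0.04,0.016,0],[0,0,0],1],[[-0.04,0.016,0],[0,0,0],1],[[-0.04,0.016,0],[0,0,0],1],[[-0.04,0.016,0],[0,0,0],1],[[-0.04,0.014,0],[0,0,0],1],[[0,0,0],[0,0,0],1],[[0,0,0],[0,0,0],1]])

```text
t: 12.45
eef_pos: [0.4662, -0.2846, 0.128]
ee_rot: [-3.139, -0.001, -1.611]
force: [0.1, -0.1, -0.1]
width: 0.0875
```

```bash
python3 -c "
from h import *
p,d,st=shot('wrist','w6')
W=cloud('wrist',d,st)
show(blobs(W,.024,.048,.38,.57,-.36,-.22,100,5))
go(.466,-.287,.006,-92.4,st)
"
```

```text
791 mean [ 0.5666 -0.2625  0.0345] pca deg 87.2 rect c [ 565.7 -257.1] [64.2  9.1] 89.4
990 mean [ 0.4913 -0.2577  0.0337] pca deg -2.1 rect c [ 487.  -257.2] [  4.3 131.1] 87.9
1040 mean [ 0.4892 -0.3168  0.0334] pca deg -2.1 rect c [ 484.  -317.1] [  4.4 132.3] 87.9
t 12.45 pos [ 0.4662 -0.2846  0.128 ] rpy [-1.7985e+02 -4.0000e-02 -9.2300e+01] w 0.0875 F [ 0.1 -0.1 -0.1]
  turn [-0.15 -0.04  0.1 ]  shift(after turn) [2.40e+00 1.00e-01 1.22e+02] mm  shift(now) [  2.3   0.5 122. ] | dist rows 2.4
```

View pics/w6.png

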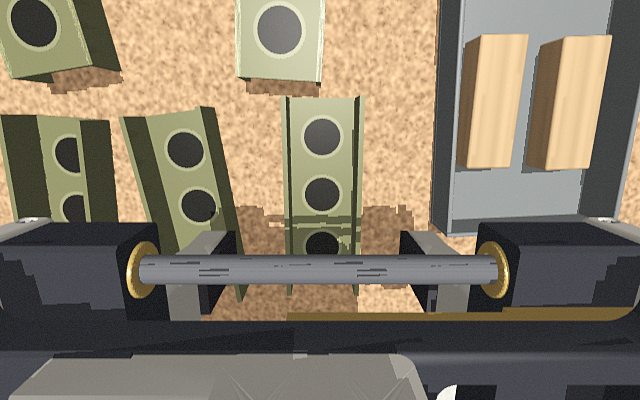

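Emit:
step_arm(targets=[[[0.002,0,0.04],[0,0,0],1],[[0,0,0.04],[0,0,0],1],[[0,0,0.038],[0,0,0],1],[[0,0,0],[0,0,0],-1],[[0,0,0],[0,0,0],-1],[[0,0,0],[0,0,0],-1],[[0,0,0],[0,0,0],-1],[[0,0,0],[0,0,0],-1]], grip_force=30)

```text
t: 13.3
eef_pos: [0.4671, -0.2878, 0.0106]
ee_rot: [-3.138, -0.001, -1.613]
force: [0.2, -1.9, 6.3]
width: 0.0638
```

```bash
python3 -c "
from h import *
go(.466,-.287,.15,-92.4)
"
```

```text
t 13.30 pos [ 0.4671 -0.2878  0.0106] rpy [-1.7977e+02 -6.0000e-02 -9.2400e+01] w 0.0638 F [ 0.2 -1.9  6.3]
  turn [-0.23 -0.06 -0.  ]  shift(after turn) [  -0.8    1.1 -139.4] mm  shift(now) [  -0.6    0.6 -139.4] | dist rows 2.8
```

Emit:
step_arm(targets=[[[0,0,0],[0,0,0],-1],[[0,0,-0.02],[0,0,0],-1],[[0,0,-0.04],[0,0,0],-1],[[0,0,-0.04],[0,0,0],-1],[[-0.048,0.002,-0.01],[0,0,0],-1],[[-0.048,0.002,0],[0,0,0],-1],[[-0.048,0.002,0],[0,0,0],-1],[[-0.048,0.002,0],[0,0,0],-1]])

```text
t: 14.1
eef_pos: [0.465, -0.0933, 0.1194]
ee_rot: [-3.14, 0.001, -1.614]
force: [1.3, 0.3, -1.2]
width: 0.0641
```

```bash
python3 -c "
from h import *
go(.467,.3335,.10,-92.3)
"
```

```text
t 14.10 pos [ 0.465  -0.0933  0.1194] rpy [-1.7992e+02  4.0000e-02 -9.2470e+01] w 0.0641 F [ 1.3  0.3 -1.2]
  turn [-0.08  0.04 -0.17]  shift(after turn) [-426.5   15.2   19.4] mm  shift(now) [-426.5   16.4   19.6] | dist rows 8.5
```

Emit:
step_arm(targets=[[[-0.047,0.0018,0],[0,0,0],-1],[[-0.047,0.0018,0],[0,0,0],-1],[[-0.047,0.0018,0],[0,0,0],-1],[[-0.047,0.0018,0],[0,0,0],-1],[[-0.047,0.0018,0],[0,0,0],-1],[[-0.047,0.0018,0],[0,0,0],-1],[[-0.047,0.0018,0],[0,0,0],-1],[[-0.047,0.0018,0],[0,0,0],-1]])

```text
t: 14.9
eef_pos: [0.4663, 0.2833, 0.1192]
ee_rot: [-3.141, 0.001, -1.613]
force: [0.8, -0.3, -1.8]
width: 0.064
```

Emit:
step_arm(targets=[[[-0.025,0.001,0],[0,0,0],-1],[[-0.02,0.001,0.02],[0,0,0],-1],[[0,0,0.02],[0,0,0],-1],[[0,0,0],[0,0,0],-1],[[0,0,0],[0,0,0],-1],[[0,0,0],[0,0,0],-1],[[0,0,0],[0,0,0],-1],[[0,0,0],[0,0,0],-1]])

```text
t: 15.7
eef_pos: [0.4674, 0.3263, 0.0796]
ee_rot: [-3.141, 0.001, -1.614]
force: [-0.9, 0.8, -2.5]
width: 0.064
```

```bash
python3 -c "
from h import *
p,d,st=shot('wrist','w7')
W=cloud('wrist',d,st)
print('strips');show(blobs(W,.0145,.0215,.3,.6,.06,.45,500,5))
show(blobs(W,.05,.15,.3,.65,.27,.36,100,5))
go(.467,.3335,.022,-92.3,st)
"
```

```text
strips
4727 mean [0.5079 0.1854 0.0166] pca deg -2.4 rect c [505.2 185.1] [24.2 97.5] 87.7
2526 mean [0.513  0.3858 0.0168] pca deg -2.3 rect c [509.8 386. ] [ 12.4 102.9] 87.6
520 mean [0.5095 0.273  0.0167] pca deg -2.3 rect c [505.6 273.1] [  3.  103.5] 87.5
26533 mean [0.5101 0.3253 0.0799] pca deg 10.3 rect c [505.9 314.7] [89.3 90.5] 87.8
4922 mean [0.4456 0.3204 0.0914] pca deg -62.5 rect c [455.3 325.7] [68.9 63.4] 87.5
t 15.70 pos [0.4674 0.3263 0.0796] rpy [-1.7995e+02  8.0000e-02 -9.2450e+01] w 0.0640 F [-0.9  0.8 -2.5]
  turn [-0.05  0.08 -0.15]  shift(after turn) [-7.1  0.7 57.6] mm  shift(now) [-7.1  0.8 57.6] | dist rows 1.2
```

View pics/w7.png

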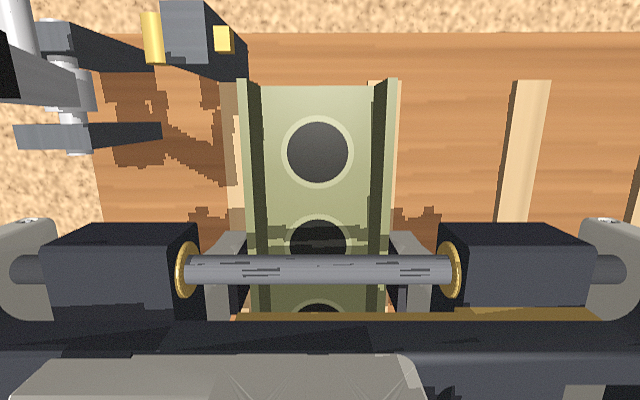

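Emit:
step_arm(targets=[[[-0.007,0.0005,0.015],[0,0,0],-1],[[0,0,0.02],[0,0,0],-1],[[0,0,0.013],[0,0,0],-1],[[0,0,0.007],[0,0,0],-1],[[0,0,0],[0,0,0],-1],[[0,0,0],[0,0,0],-1],[[0,0,0],[0,0,0],-1],[[0,0,0],[0,0,0],-1]])

```text
t: 16.55
eef_pos: [0.4669, 0.3335, 0.0239]
ee_rot: [-3.141, 0.001, -1.613]
force: [0.3, 0.6, -1.2]
width: 0.0637
```

```bash
python3 -c "
from h import *
go(.467,.3335,.0226,-92.3)
"
```

```text
t 16.55 pos [0.4669 0.3335 0.0239] rpy [-1.7998e+02  3.0000e-02 -9.2430e+01] w 0.0637 F [ 0.3  0.6 -1.2]
  turn [-0.02  0.03 -0.13]  shift(after turn) [-0.  -0.1  1.3] mm  shift(now) [-0.  -0.1  1.3] | dist rows 0.0
```

Emit:
step_arm(targets=[[[0,0,0.001],[0,0,0],-1],[[0,0,0],[0,0,0],0.65],[[0,0,0],[0,0,0],0.65],[[0,0,0],[0,0,0],0.65],[[0,0,-0.02],[0,0,0],0.65],[[0,0,-0.04],[0,0,0],0.65],[[0,0,-0.04],[0,0,0],0.65],[[0,0,-0.02],[0,0,0],1]])

```text
t: 17.35
eef_pos: [0.4679, 0.3344, 0.1464]
ee_rot: [-3.138, 0.003, -1.612]
force: [-0.3, 0.5, 0.2]
width: 0.0762
```

```bash
python3 -c "
from h import *
p,d,st=shot('wrist','w8')
W=cloud('wrist',d,st)
show(blobs(W,.04,.056,.35,.56,.27,.40,200,5))
go(.460,-.172,.13,-84.9,st)
"
```

```text
886 mean [0.4912 0.3644 0.0462] pca deg -2.2 rect c [486.1 364.8] [  4.4 132.3] 87.9
893 mean [0.489  0.305  0.0461] pca deg -2.2 rect c [484.7 305. ] [  4.3 130.1] 87.7
t 17.35 pos [0.4679 0.3344 0.1464] rpy [-179.82    0.2   -92.39] w 0.0762 F [-0.3  0.5  0.2]
  turn [-0.2   0.18 -7.49]  shift(after turn) [503.7  52.9  16.4] mm  shift(now) [506.4 -13.1  14.7] | dist rows 10.1
```

View pics/w8.png

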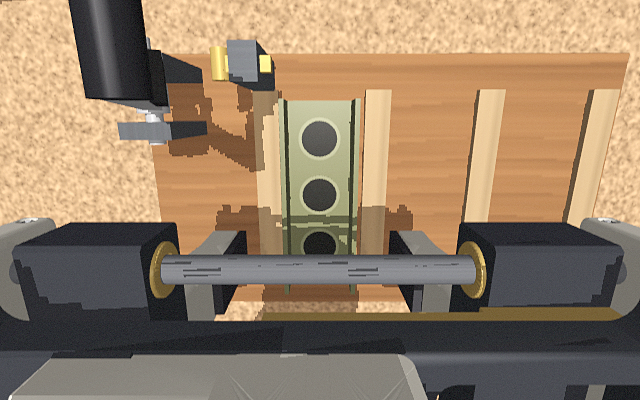

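Emit:
step_arm(targets=[[[0.046,-0.001,0],[0,0,0],1],[[0.046,-0.001,0],[0,0,0],1],[[0.046,-0.001,0],[0,0,0],1],[[0.046,-0.001,0],[0,0,0],1],[[0.046,-0.001,0],[0,0,0],1],[[0.046,-0.001,0],[0,0,0],1],[[0.046,-0.001,0],[0,0,0],1],[[0.046,-0.001,0],[0,0,0],1]])

```text
t: 18.2
eef_pos: [0.4588, -0.0364, 0.1428]
ee_rot: [-3.141, 0.0, -1.613]
force: [1.2, -0.5, -0.6]
width: 0.0873
```

Emit:
step_arm(targets=[[[0.046,-0.001,0],[0,0,0],1],[[0.046,-0.001,0],[0,0,0],1],[[0.046,-0.001,0],[0,0,0],1],[[0,0,0],[0,0,-7.4],1],[[0,0,0.02],[0,0,0],1],[[0,0,0],[0,0,0],1],[[0,0,0],[0,0,0],1],[[0,0,0],[0,0,0],1]])

```text
t: 19.0
eef_pos: [0.4569, -0.1724, 0.1232]
ee_rot: [-3.141, -0.0, -1.483]
force: [-0.2, -0.7, 1.1]
width: 0.0876
```

```bash
python3 -c "
from h import *
p,d,st=shot('wrist','w9')
W=cloud('wrist',d,st)
show(blobs(W,.024,.048,.38,.56,-.25,-.10,100,5))
go(.460,-.172,.010,-84.9,st)
"
```

```text
124 mean [ 0.5321 -0.1009  0.031 ] pca deg -4.8 rect c [ 530.8 -101.1] [19.4  2.2] 0.0
1061 mean [ 0.4814 -0.1399  0.0336] pca deg 5.1 rect c [ 475.1 -140. ] [134.1   4.4] 5.1
1080 mean [ 0.4864 -0.1987  0.0335] pca deg 5.1 rect c [ 480.1 -199.7] [134.6   4.4] 5.1
t 19.00 pos [ 0.4569 -0.1724  0.1232] rpy [-1.7996e+02 -2.0000e-02 -8.4990e+01] w 0.0876 F [-0.2 -0.7  1.1]
  turn [-0.04 -0.02 -0.09]  shift(after turn) [-1.000e-01 -3.200e+00  1.132e+02] mm  shift(now) [-1.000e-01 -3.100e+00  1.132e+02] | dist rows 2.3
```

View pics/w9.png

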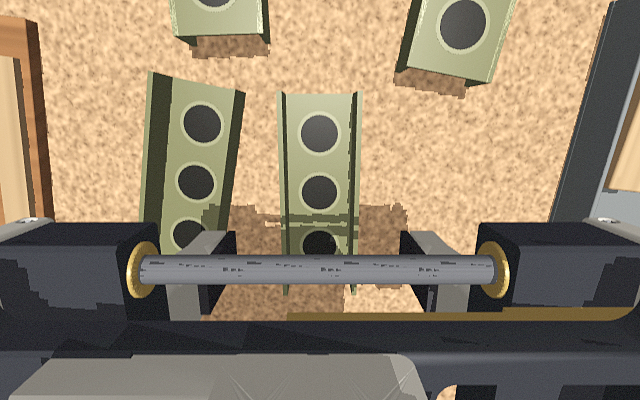

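Emit:
step_arm(targets=[[[0,-0.003,0.04],[0,0,0],1],[[0,0,0.04],[0,0,0],1],[[0,0,0.033],[0,0,0],1],[[0,0,0],[0,0,0],-1],[[0,0,0],[0,0,0],-1],[[0,0,0],[0,0,0],-1],[[0,0,0],[0,0,0],-1],[[0,0,0],[0,0,0],-1]])

```text
t: 19.85
eef_pos: [0.461, -0.1723, 0.0115]
ee_rot: [-3.138, -0.0, -1.483]
force: [-1.2, 1.9, 8.9]
width: 0.0639
```

```bash
python3 -c "
from h import *
go(.463,.2355,.13,-92.3)
"
```

```text
t 19.85 pos [ 0.461  -0.1723  0.0115] rpy [-1.7978e+02 -2.0000e-02 -8.4990e+01] w 0.0639 F [-1.2  1.9  8.9]
  turn [-0.22 -0.01  7.31]  shift(after turn) [-407.6   14.3 -118.5] mm  shift(now) [-406.1  -38.1 -118.5] | dist rows 8.2
```

Emit:
step_arm(targets=[[[0,0,0],[0,0,0],-1],[[0,0,-0.02],[0,0,0],-1],[[0,0,-0.04],[0,0,0],-1],[[0,0,-0.04],[0,0,0],-1],[[0,0,-0.018],[0,0,7.3],-1],[[-0.0453,0.0016,0],[0,0,0],-1],[[-0.0453,0.0016,0],[0,0,0],-1],[[-0.0453,0.0016,0],[0,0,0],-1]])

```text
t: 20.65
eef_pos: [0.4599, -0.0352, 0.1288]
ee_rot: [-3.139, 0.001, -1.613]
force: [2.0, 0.4, -1.9]
width: 0.0639
```

Emit:
step_arm(targets=[[[-0.0453,0.0016,0],[0,0,0],-1],[[-0.0453,0.0016,0],[0,0,0],-1],[[-0.0453,0.0016,0],[0,0,0],-1],[[-0.0453,0.0016,0],[0,0,0],-1],[[-0.0453,0.0016,0],[0,0,0],-1],[[-0.0453,0.0016,0.02],[0,0,0],-1],[[0,0,0.03],[0,0,0],-1],[[0,0,0],[0,0,0],-1]])

```text
t: 21.45
eef_pos: [0.4592, 0.235, 0.075]
ee_rot: [3.137, -0.004, -1.61]
force: [-0.7, -0.8, -1.1]
width: 0.0642
```

```bash
python3 -c "
from h import *
p,d,st=shot('wrist','w10')
go(.463,.2355,.0235,-92.3,st)
"
```

```text
t 21.45 pos [0.4592 0.235  0.075 ] rpy [179.76  -0.2  -92.26] w 0.0642 F [-0.7 -0.8 -1.1]
  turn [ 0.24 -0.2   0.04]  shift(after turn) [-0.7 -3.8 51.5] mm  shift(now) [-0.8 -4.  51.5] | dist rows 1.0
```

View pics/w10.png

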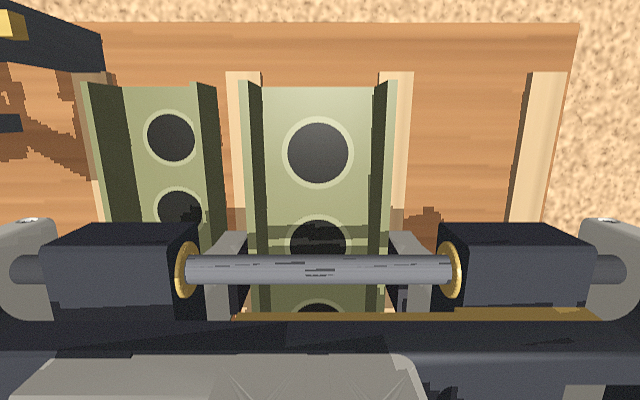

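Emit:
step_arm(targets=[[[-0.0005,-0.001,0.015],[0,0,0],-1],[[0,0,0.02],[0,0,0],-1],[[0,0,0.012],[0,0,0],-1],[[0,0,0.006],[0,0,0],-1],[[0,0,0],[0,0,0],-1],[[0,0,0],[0,0,0],-1],[[0,0,0],[0,0,0],-1],[[0,0,0],[0,0,0],-1]])

```text
t: 22.3
eef_pos: [0.4628, 0.2363, 0.0252]
ee_rot: [-3.141, 0.001, -1.611]
force: [-0.7, -0.2, -1.5]
width: 0.0638
```

```bash
python3 -c "
from h import *
go(.463,.2355,.0235,-92.3)
"
```

```text
t 22.30 pos [0.4628 0.2363 0.0252] rpy [-1.7996e+02  4.0000e-02 -9.2310e+01] w 0.0638 F [-0.7 -0.2 -1.5]
  turn [-0.04  0.04 -0.01]  shift(after turn) [ 0.8 -0.2  1.7] mm  shift(now) [ 0.8 -0.2  1.7] | dist rows 0.0
```

Emit:
step_arm(targets=[[[0.0005,0,0.0015],[0,0,0],-1],[[0,0,0],[0,0,0],0.65],[[0,0,0],[0,0,0],0.65],[[0,0,0],[0,0,0],0.65],[[0,0,-0.02],[0,0,0],0.65],[[0,0,-0.04],[0,0,0],0.65],[[0,0,-0.04],[0,0,0],0.65],[[0,0,-0.02],[0,0,0],1]])

```text
t: 23.1
eef_pos: [0.4636, 0.2364, 0.1466]
ee_rot: [-3.138, 0.003, -1.611]
force: [-0.0, -0.1, -0.7]
width: 0.0761
```

```bash
python3 -c "
from h import *
p,d,st=shot('wrist','w11')
W=cloud('wrist',d,st)
show(blobs(W,.04,.056,.35,.56,.18,.40,200,5))
go(.459,-.0615,.13,-96.4,st)
p,d,st=shot('top','t11');W=cloud('top',d)
print('D');show(blobs(W,.026,.05,.56,.78,-.4,.05,150,3))
print('U');show(blobs(W,.024,.05,.35,.555,-.4,.05,20,3))
"
```

```text
1087 mean [0.5042 0.3633 0.0453] pca deg -2.2 rect c [500.1 364.2] [  5.7 104.1] 87.6
918 mean [0.4982 0.3038 0.0458] pca deg -2.2 rect c [494.6 304.4] [  4.8 110.1] 87.9
879 mean [0.4862 0.2669 0.0462] pca deg -2.3 rect c [481.8 267.3] [  4.3 131.1] 87.8
885 mean [0.4842 0.2075 0.0462] pca deg -2.3 rect c [480.1 207.4] [  4.3 130.8] 87.8
t 23.10 pos [0.4636 0.2364 0.1466] rpy [-1.7982e+02  1.6000e-01 -9.2290e+01] w 0.0761 F [-0.  -0.1 -0.7]
  turn [-0.18  0.16  4.11]  shift(after turn) [296.5 -28.6  16.6] mm  shift(now) [297.9  -7.2  15.8] | dist rows 6.0
D
830 mean [ 0.6595 -0.0802  0.0365] pca deg 6.8 rect c [660.4 -80.1] [170.2  64.2] 6.8
847 mean [ 0.648  -0.2658  0.0363] pca deg -5.8 rect c [ 649.3 -266. ] [ 66.2 171.2] 84.7
U
74 mean [ 0.4943 -0.39    0.0367] pca deg 0.9 rect c [ 495.1 -390.3] [118.3   8.1] 2.5
56 mean [ 0.4643 -0.0319  0.0361] pca deg -6.5 rect c [463.  -31.8] [  3.9 167. ] 83.5
61 mean [ 0.4562 -0.0912  0.0349] pca deg -6.4 rect c [456.9 -91.6] [  4.9 166.9] 83.5
```

View pics/w11.png

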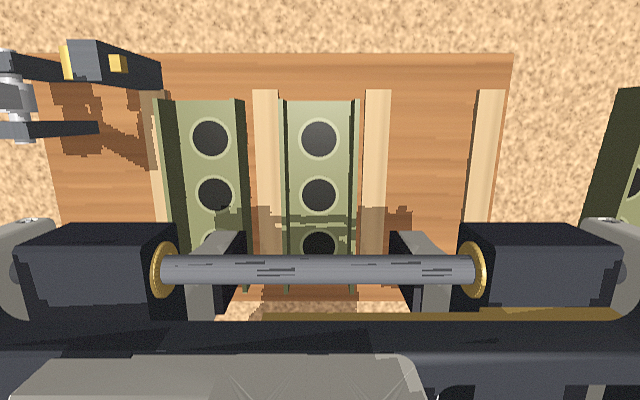

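Emit:
step_arm(targets=[[[0.0425,-0.001,0],[0,0,0],1],[[0.0425,-0.001,0],[0,0,0],1],[[0.0425,-0.001,0],[0,0,0],1],[[0.0425,-0.001,0],[0,0,0],1],[[0.0425,-0.001,0],[0,0,0],1],[[0.0425,-0.001,0],[0,0,0],1],[[0.0425,-0.001,0],[0,0,4.1],1],[[0,0,0.02],[0,0,0],1]])

```text
t: 24.0
eef_pos: [0.4579, -0.0656, 0.124]
ee_rot: [-3.139, 0.0, -1.689]
force: [0.9, -0.1, -0.7]
width: 0.0877
```

```bash
python3 -c "
from h import *
p,d,st=shot('wrist','w12')
W=cloud('wrist',d,st)
show(blobs(W,.024,.048,.36,.57,-.13,.0,100,5))
go(.460,-.0615,.010,-96.4,st)
"
```

```text
1076 mean [ 0.4873 -0.0342  0.0334] pca deg -6.5 rect c [482.4 -33.2] [  4.3 130.9] 83.5
1022 mean [ 0.4805 -0.0929  0.0336] pca deg -6.6 rect c [475.5 -92.7] [  4.4 131.4] 83.5
t 24.00 pos [ 0.4579 -0.0656  0.124 ] rpy [-1.7984e+02  3.0000e-02 -9.6780e+01] w 0.0877 F [ 0.9 -0.1 -0.7]
  turn [-0.16  0.03 -0.38]  shift(after turn) [ -4.3  -1.6 114. ] mm  shift(now) [ -4.2  -1.3 114. ] | dist rows 2.3
```

View pics/w12.png

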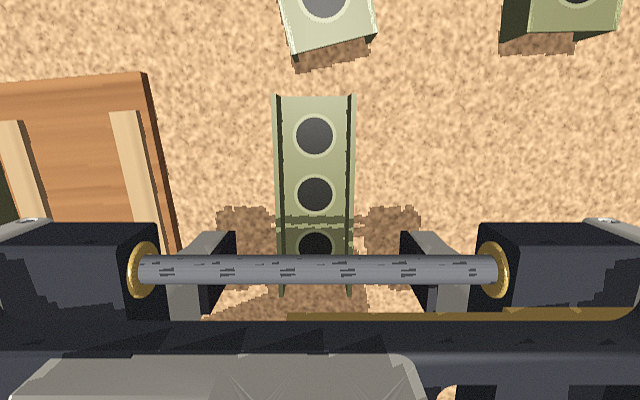

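Emit:
step_arm(targets=[[[-0.0045,-0.0015,0.04],[0,0,-0.3],1],[[0,0,0.04],[0,0,0],1],[[0,0,0.034],[0,0,0],1],[[0,0,0],[0,0,0],-1],[[0,0,0],[0,0,0],-1],[[0,0,0],[0,0,0],-1],[[0,0,0],[0,0,0],-1],[[0,0,0],[0,0,0],-1]])

```text
t: 24.85
eef_pos: [0.4605, -0.0573, 0.0107]
ee_rot: [-3.139, 0.001, -1.677]
force: [-1.8, 2.4, 8.8]
width: 0.0638
```

```bash
python3 -c "
from h import *
go(.459,.1375,.13,-92.3)
"
```

```text
t 24.85 pos [ 0.4605 -0.0573  0.0107] rpy [-1.7984e+02  6.0000e-02 -9.6090e+01] w 0.0638 F [-1.8  2.4  8.8]
  turn [-0.17  0.06 -3.79]  shift(after turn) [-194.6    9.4 -119.3] mm  shift(now) [-193.7   21.9 -119.2] | dist rows 3.9
```

Emit:
step_arm(targets=[[[0,0,0],[0,0,0],-1],[[0,0,-0.02],[0,0,0],-1],[[0,0,-0.04],[0,0,0],-1],[[0,0,-0.03],[0,0,-3.9],-1],[[-0.048,0.002,0],[0,0,0],-1],[[-0.048,0.002,0],[0,0,0],-1],[[-0.048,0.002,0],[0,0,0],-1],[[-0.048,0.002,0],[0,0,0],-1]])

```text
t: 25.65
eef_pos: [0.4586, 0.1363, 0.1002]
ee_rot: [-3.14, 0.002, -1.61]
force: [1.9, 0.2, -1.7]
width: 0.0637
```

Emit:
step_arm(targets=[[[0,0,0],[0,0,0],-1],[[0,0,0.02],[0,0,0],-1],[[0,0,0],[0,0,0],-1],[[0,0,0],[0,0,0],-1],[[0,0,0],[0,0,0],-1],[[0,0,0],[0,0,0],-1],[[0,0,0],[0,0,0],-1],[[0,0,0],[0,0,0],-1]])

```text
t: 26.45
eef_pos: [0.4591, 0.1344, 0.0794]
ee_rot: [-3.141, 0.0, -1.61]
force: [0.5, -0.3, -2.1]
width: 0.0637
```

```bash
python3 -c "
from h import *
p,d,st=shot('wrist','w13')
go(.459,.1375,.0235,-92.3,st)
"
```

```text
t 26.45 pos [0.4591 0.1344 0.0794] rpy [-1.7997e+02  2.0000e-02 -9.2240e+01] w 0.0637 F [ 0.5 -0.3 -2.1]
  turn [-0.03  0.02  0.06]  shift(after turn) [-3.1  0.2 55.9] mm  shift(now) [-3.1  0.2 55.9] | dist rows 1.1
```

View pics/w13.png

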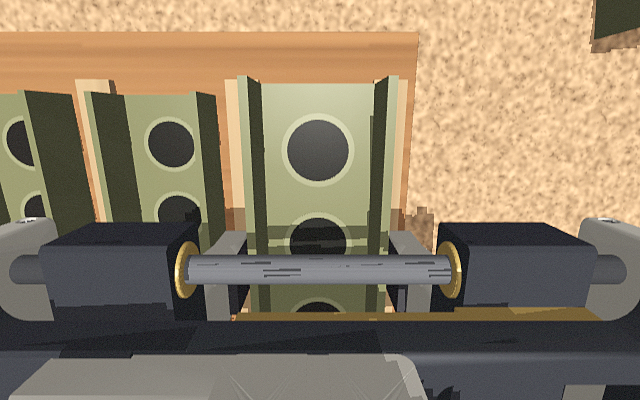

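Emit:
step_arm(targets=[[[-0.003,0,0.015],[0,0,0],-1],[[0,0,0.02],[0,0,0],-1],[[0,0,0.012],[0,0,0],-1],[[0,0,0.007],[0,0,0],-1],[[0,0,0.002],[0,0,0],-1],[[0,0,0],[0,0,0],-1],[[0,0,0],[0,0,0],-1],[[0,0,0],[0,0,0],-1]])

```text
t: 27.3
eef_pos: [0.4594, 0.1377, 0.0235]
ee_rot: [-3.141, 0.001, -1.609]
force: [-0.4, 0.3, -2.2]
width: 0.064
```

Emit:
step_arm(targets=[[[0,0,0],[0,0,0],0.65],[[0,0,0],[0,0,0],0.65],[[0,0,0],[0,0,0],0.65],[[0,0,-0.02],[0,0,0],0.65],[[0,0,-0.04],[0,0,0],0.65],[[0,0,-0.04],[0,0,0],0.65],[[0,0,-0.02],[0,0,0],1],[[0,0,0],[0,0,0],1]])

```text
t: 28.1
eef_pos: [0.4608, 0.1386, 0.1465]
ee_rot: [-3.136, 0.004, -1.609]
force: [-0.6, 0.6, 0.3]
width: 0.0831
```

```bash
python3 -c "
from h import *
p,d,st=shot('wrist','w14')
W=cloud('wrist',d,st)
show(blobs(W,.04,.056,.35,.56,.09,.40,200,5))
p,d,_=shot('top','t14');W=cloud('top',d)
print('D');show(blobs(W,.026,.05,.56,.78,-.4,.05,150,3))
go(.660,-.080,.15,-83.3,st)
"
```

```text
1450 mean [0.5043 0.363  0.0449] pca deg -2.2 rect c [501.8 363.8] [  6.9 101.3] 87.9
1223 mean [0.5023 0.3032 0.0451] pca deg -2.2 rect c [499.5 304.1] [  5.8 101.1] 87.9
875 mean [0.4844 0.1686 0.0462] pca deg -2.2 rect c [479.3 169.1] [  4.3 132.7] 87.8
885 mean [0.4821 0.1092 0.0462] pca deg -2.2 rect c [477.9 109.1] [  4.4 130.4] 87.8
1340 mean [0.4869 0.2662 0.0453] pca deg -2.3 rect c [482.  267.1] [  5.6 131.7] 87.7
1012 mean [0.4864 0.2064 0.0457] pca deg -2.1 rect c [480.1 207.3] [  4.7 130.9] 87.7
D
829 mean [ 0.6598 -0.08    0.0363] pca deg 6.6 rect c [660.5 -80.1] [170.4  64.1] 6.8
846 mean [ 0.6484 -0.2658  0.0359] pca deg -5.9 rect c [ 648.6 -266.6] [ 65.7 169.3] 83.8
t 28.10 pos [0.4608 0.1386 0.1465] rpy [-179.69    0.23  -92.19] w 0.0831 F [-0.6  0.6  0.3]
  turn [-0.32  0.2  -8.89]  shift(after turn) [ 240.4 -172.3   -3.5] mm  shift(now) [ 210.8 -207.4   -3.2] | dist rows 4.4
```

View pics/w14.png

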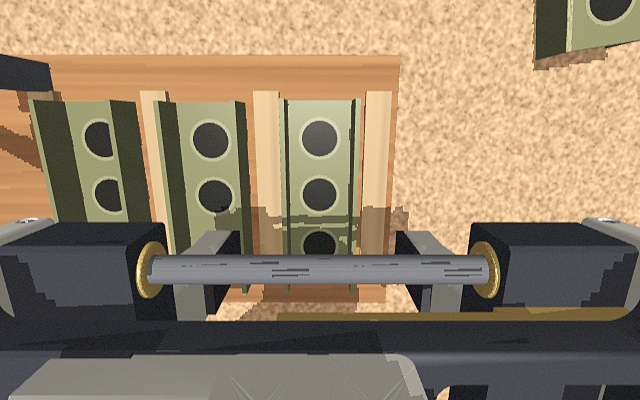

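Emit:
step_arm(targets=[[[0.03,-0.0295,0],[0,0,0],1],[[0.03,-0.0295,0],[0,0,0],1],[[0.03,-0.0295,0],[0,0,0],1],[[0.03,-0.0295,0],[0,0,0],1],[[0.03,-0.0295,0],[0,0,0],1],[[0.03,-0.0295,0],[0,0,0],1],[[0.03,-0.0295,0],[0,0,-4.5],1],[[0,0,0.02],[0,0,-4.4],1]])

```text
t: 29.0
eef_pos: [0.6607, -0.0842, 0.1226]
ee_rot: [-3.14, -0.001, -1.454]
force: [-1.4, -0.5, -0.6]
width: 0.0874
```

```bash
python3 -c "
from h import *
p,d,st=shot('wrist','w15')
W=cloud('wrist',d,st)
show(blobs(W,.026,.048,.56,.77,-.14,-.02,100,5))
go(.660,-.080,.010,-83.3,st)
"
```

```text
12908 mean [ 0.6856 -0.0762  0.0348] pca deg 6.8 rect c [681.3 -76.7] [126.9  64.2] 6.7
1096 mean [ 0.5835 -0.0883  0.0346] pca deg -83.5 rect c [583.3 -88.3] [15.2 64.1] 6.9
t 29.00 pos [ 0.6607 -0.0842  0.1226] rpy [-1.7989e+02 -8.0000e-02 -8.3310e+01] w 0.0874 F [-1.4 -0.5 -0.6]
  turn [-0.11 -0.08 -0.01]  shift(after turn) [ -4.2   0.2 112.6] mm  shift(now) [ -4.4   0.4 112.6] | dist rows 2.3
```

View pics/w15.png

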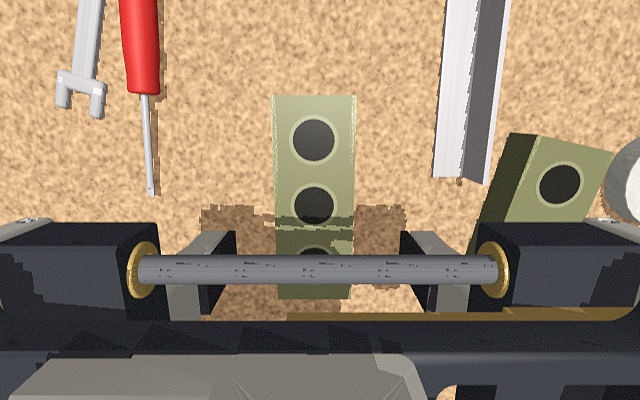

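Emit:
step_arm(targets=[[[-0.0045,0,0.04],[0,0,0],1],[[0,0,0.04],[0,0,0],1],[[0,0,0.033],[0,0,0],1],[[0,0,0],[0,0,0],-1],[[0,0,0],[0,0,0],-1],[[0,0,0],[0,0,0],-1],[[0,0,0],[0,0,0],-1],[[0,0,0],[0,0,0],-1]])

```text
t: 29.85
eef_pos: [0.6579, -0.0757, 0.0122]
ee_rot: [-3.138, -0.0, -1.454]
force: [-0.3, 0.8, 5.7]
width: 0.0638
```

```bash
python3 -c "
from h import *
go(.465,.2845,.13,-92.3)
"
```

```text
t 29.85 pos [ 0.6579 -0.0757  0.0122] rpy [-179.81   -0.    -83.31] w 0.0638 F [-0.3  0.8  5.7]
  turn [-0.19  0.01  8.99]  shift(after turn) [-352.2  207.2 -117.8] mm  shift(now) [-380.3  149.3 -118.3] | dist rows 7.2
```

Emit:
step_arm(targets=[[[0,0,0],[0,0,0],-1],[[0,0,-0.02],[0,0,0],-1],[[0,0,-0.04],[0,0,0],-1],[[0,0,-0.04],[0,0,4.5],-1],[[0,0,-0.02],[0,0,4.5],-1],[[-0.0391,0.023,0],[0,0,0],-1],[[-0.0391,0.023,0],[0,0,0],-1],[[-0.0391,0.023,0],[0,0,0],-1]])

```text
t: 30.65
eef_pos: [0.5914, 0.045, 0.1306]
ee_rot: [-3.141, 0.001, -1.613]
force: [0.1, 1.1, -1.5]
width: 0.0637
```

Emit:
step_arm(targets=[[[-0.0391,0.023,0],[0,0,0],-1],[[-0.0391,0.023,0],[0,0,0],-1],[[-0.0391,0.023,0],[0,0,0],-1],[[-0.0391,0.023,0],[0,0,0],-1],[[-0.0391,0.023,0],[0,0,0],-1],[[-0.0391,0.023,0],[0,0,0],-1],[[0,0,0.03],[0,0,0],-1],[[0,0,0],[0,0,0],-1]])

```text
t: 31.45
eef_pos: [0.4614, 0.2837, 0.0977]
ee_rot: [3.138, -0.003, -1.61]
force: [-0.9, -1.3, -2.2]
width: 0.0637
```

```bash
python3 -c "
from h import *
p,d,st=shot('wrist','w16')
go(.465,.285,.0285,-92.3,st)
"
```

```text
t 31.45 pos [0.4614 0.2837 0.0977] rpy [ 1.7979e+02 -1.7000e-01 -9.2230e+01] w 0.0637 F [-0.9 -1.3 -2.2]
  turn [ 0.21 -0.17  0.07]  shift(after turn) [-1.5 -3.5 69.2] mm  shift(now) [-1.7 -3.8 69.1] | dist rows 1.4
```

View pics/w16.png

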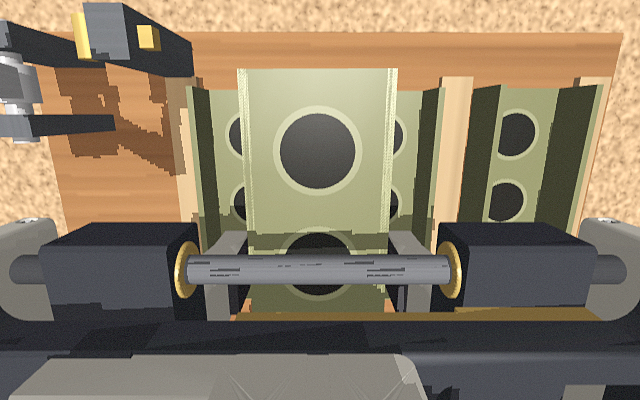

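Emit:
step_arm(targets=[[[-0.0005,-0.001,0.02],[0,0,0],-1],[[0,0,0.012],[0,0,0],-1],[[0,0,0],[0,0,0],-1],[[0,0,0],[0,0,0],-1],[[0,0,0],[0,0,0],-1],[[0,0,0],[0,0,0],-1],[[0,0,0],[0,0,0],-1],[[0,0,0],[0,0,0],-1]])

```text
t: 32.3
eef_pos: [0.4652, 0.2846, 0.0684]
ee_rot: [-3.141, 0.0, -1.611]
force: [0.4, 0.4, -1.9]
width: 0.0638
```

```bash
python3 -c "
from h import *
p,d,st=shot('wrist','w17')
W=cloud('wrist',d,st)
show(blobs(W,.075,.11,.35,.56,.2,.38,200,5))
show(blobs(W,.04,.056,.35,.56,.09,.40,200,5))
go(.465,.285,.029,-92.3,st)
"
```

```text
29204 mean [0.5143 0.2848 0.0909] pca deg -1.7 rect c [512.8 284.8] [99.  80.7] 87.8
4017 mean [0.4512 0.2872 0.092 ] pca deg 87.7 rect c [455.  287.1] [64.5 25.7] 88.0
1939 mean [0.5094 0.1689 0.045 ] pca deg -2.2 rect c [506.8 168.3] [ 6.  77.7] 87.6
2074 mean [0.5037 0.1095 0.0443] pca deg -1.5 rect c [505.6 108.4] [ 7.3 75.4] 87.6
1604 mean [0.5166 0.3628 0.0454] pca deg -2.2 rect c [514.2 363.6] [ 5.2 76.1] 87.7
1575 mean [0.5101 0.2069 0.0454] pca deg -2.3 rect c [507.5 206.4] [ 5.5 75.7] 87.4
t 32.30 pos [0.4652 0.2846 0.0684] rpy [-1.7998e+02  3.0000e-02 -9.2320e+01] w 0.0638 F [ 0.4  0.4 -1.9]
  turn [-0.02  0.03 -0.02]  shift(after turn) [-0.4  0.3 39.4] mm  shift(now) [-0.3  0.3 39.4] | dist rows 0.8
```

Emit:
step_arm(targets=[[[0,0,0.012],[0,0,0],-1],[[0,0,0.012],[0,0,0],-1],[[0,0,0.01],[0,0,0],-1],[[0,0,0.004],[0,0,0],-1],[[0,0,0.001],[0,0,0],-1],[[0,0,0],[0,0,0],-1],[[0,0,0],[0,0,0],-1],[[0,0,0],[0,0,0],-1]])

```text
t: 33.15
eef_pos: [0.4653, 0.2847, 0.0292]
ee_rot: [-3.141, 0.0, -1.611]
force: [0.6, -0.5, -2.0]
width: 0.0639
```

Emit:
step_arm(targets=[[[0,0,0],[0,0,0],0.6],[[0,0,0],[0,0,0],0.6],[[0,0,0],[0,0,0],0.6],[[0,0,-0.02],[0,0,0],0.6],[[0,0,-0.04],[0,0,0],0.6],[[0,0,-0.04],[0,0,0],0.6],[[0,0,-0.02],[0,0,0],1],[[0,0,0],[0,0,0],1]])

```text
t: 33.95
eef_pos: [0.4667, 0.286, 0.1529]
ee_rot: [-3.137, 0.005, -1.611]
force: [0.2, 1.0, 0.0]
width: 0.0808
```

```bash
python3 -c "
from h import *
p,d,st=shot('wrist','w18')
W=cloud('wrist',d,st)
show(blobs(W,.04,.06,.35,.56,.09,.40,200,5))
p,d,_=shot('top','t18');W=cloud('top',d)
print('D');show(blobs(W,.026,.05,.56,.78,-.4,.05,150,3))
go(.648,-.266,.15,-95.8,st)
"
```

```text
12276 mean [0.4901 0.2858 0.0508] pca deg -2.1 rect c [485.5 285.9] [ 64.1 135.2] 87.9
1234 mean [0.4843 0.1697 0.0453] pca deg -2.2 rect c [479.5 169.4] [  5.5 132.5] 87.9
1215 mean [0.4945 0.1095 0.0449] pca deg -2.2 rect c [491.3 108.9] [  6.2 104. ] 87.5
917 mean [0.4994 0.3637 0.0456] pca deg -2.2 rect c [496.1 364.4] [  4.8 112.2] 87.7
909 mean [0.4937 0.2074 0.0456] pca deg -2.3 rect c [490.3 207.1] [  4.7 110.4] 87.8
369 mean [0.3859 0.29   0.0504] pca deg 87.8 rect c [384.3 289.8] [63.9  9.6] 87.6
D
842 mean [ 0.6483 -0.2659  0.0365] pca deg -5.6 rect c [ 648.6 -266.2] [ 65.5 169.6] 84.3
t 33.95 pos [0.4667 0.286  0.1529] rpy [-179.74    0.29  -92.29] w 0.0808 F [0.2 1.  0. ]
  turn [-0.25  0.3   3.51]  shift(after turn) [ 530.9 -236.2    2.9] mm  shift(now) [ 544.4 -203.2    1.1] | dist rows 11.0
```

View pics/w18.png

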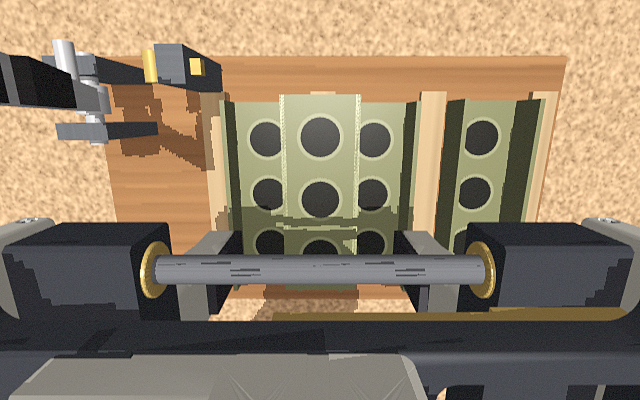

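Emit:
step_arm(targets=[[[0.0454,-0.0169,0],[0,0,0],1],[[0.0454,-0.0169,0],[0,0,0],1],[[0.0454,-0.0169,0],[0,0,0],1],[[0.0454,-0.0169,0],[0,0,0],1],[[0.0454,-0.0169,0],[0,0,0],1],[[0.0454,-0.0169,0],[0,0,0],1],[[0.0454,-0.0169,0],[0,0,0],1],[[0.0454,-0.0169,0],[0,0,0],1]])

```text
t: 34.85
eef_pos: [0.5851, -0.0859, 0.1475]
ee_rot: [3.139, -0.0, -1.611]
force: [1.3, 0.4, -0.3]
width: 0.0878
```

Emit:
step_arm(targets=[[[0.0454,-0.0169,0],[0,0,0],1],[[0.0454,-0.0169,0],[0,0,0],1],[[0.0454,-0.0169,0],[0,0,0],1],[[0.0454,-0.0169,0],[0,0,0],1],[[0,0,0.02],[0,0,3.5],1],[[0,0,0],[0,0,0],1],[[0,0,0],[0,0,0],1],[[0,0,0],[0,0,0],1]])

```text
t: 35.65
eef_pos: [0.6458, -0.2672, 0.1294]
ee_rot: [3.142, -0.0, -1.67]
force: [-0.3, -0.2, 0.7]
width: 0.0873
```

```bash
python3 -c "
from h import *
p,d,st=shot('wrist','w19')
W=cloud('wrist',d,st)
show(blobs(W,.026,.048,.55,.77,-.34,-.19,100,5))
go(.649,-.266,.010,-95.8,st)
"
```

```text
995 mean [ 0.7334 -0.2056  0.0361] pca deg 7.2 rect c [ 731.7 -205. ] [76.6  4.8] 7.1
12888 mean [ 0.6713 -0.2676  0.0348] pca deg -5.7 rect c [ 666.6 -267.2] [ 64.2 133.4] 84.2
573 mean [ 0.5678 -0.2571  0.0346] pca deg 84.3 rect c [ 567.9 -257.1] [63.6  8.4] 84.7
t 35.65 pos [ 0.6458 -0.2672  0.1294] rpy [ 1.800e+02 -1.000e-02 -9.568e+01] w 0.0873 F [-0.3 -0.2  0.7]
  turn [ 0.   -0.01  0.12]  shift(after turn) [ -1.5  -3.1 119.4] mm  shift(now) [ -1.5  -3.1 119.4] | dist rows 2.4
```

View pics/w19.png

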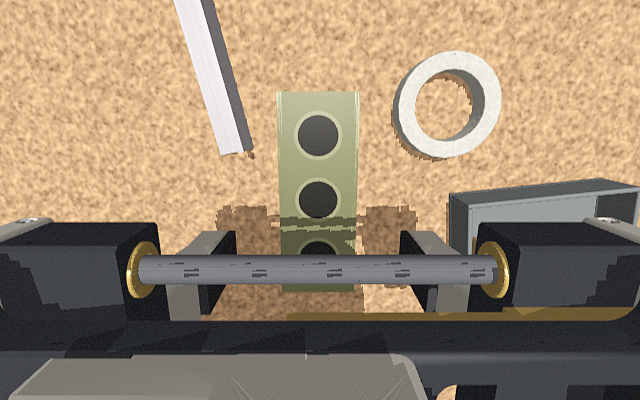

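Emit:
step_arm(targets=[[[-0.002,-0.003,0.04],[0,0,0],1],[[0,0,0.04],[0,0,0],1],[[0,0,0.038],[0,0,0],1],[[0,0,0],[0,0,0],-1],[[0,0,0],[0,0,0],-1],[[0,0,0],[0,0,0],-1],[[0,0,0],[0,0,0],-1],[[0,0,0],[0,0,0],-1]])

```text
t: 36.5
eef_pos: [0.6509, -0.2666, 0.0142]
ee_rot: [-3.137, -0.001, -1.672]
force: [-0.5, 1.3, 6.9]
width: 0.064
```

```bash
python3 -c "
from h import *
go(.461,.187,.13,-92.3)
"
```

```text
t 36.50 pos [ 0.6509 -0.2666  0.0142] rpy [-1.7973e+02 -3.0000e-02 -9.5770e+01] w 0.0640 F [-0.5  1.3  6.9]
  turn [-0.27 -0.04 -3.47]  shift(after turn) [-445.7  207.9 -115.8] mm  shift(now) [-432.2  234.  -117.1] | dist rows 9.1
```

Emit:
step_arm(targets=[[[0,0,0],[0,0,0],-1],[[0,0,-0.02],[0,0,0],-1],[[0,0,-0.04],[0,0,0],-1],[[0,0,-0.04],[0,0,0],-1],[[0,0,-0.02],[0,0,-3.5],-1],[[-0.0446,0.0208,0],[0,0,0],-1],[[-0.0446,0.0208,0],[0,0,0],-1],[[-0.0446,0.0208,0],[0,0,0],-1]])

```text
t: 37.3
eef_pos: [0.591, -0.1291, 0.1319]
ee_rot: [-3.14, 0.001, -1.613]
force: [1.5, 0.8, -2.3]
width: 0.064
```

Emit:
step_arm(targets=[[[-0.0446,0.0208,0],[0,0,0],-1],[[-0.0446,0.0208,0],[0,0,0],-1],[[-0.0446,0.0208,0],[0,0,0],-1],[[-0.0446,0.0208,0],[0,0,0],-1],[[-0.0446,0.0208,0],[0,0,0],-1],[[-0.0446,0.0208,0],[0,0,0],-1],[[-0.0446,0.0208,0],[0,0,0],-1],[[0,0,0],[0,0,0],-1]])

```text
t: 38.1
eef_pos: [0.4578, 0.1925, 0.1324]
ee_rot: [-3.14, 0.003, -1.606]
force: [0.7, -1.3, -1.9]
width: 0.0636
```

Emit:
step_arm(targets=[[[0,0,0.04],[0,0,0],-1],[[0,0,0.02],[0,0,0],-1],[[0,0,0],[0,0,0],-1],[[0,0,0],[0,0,0],-1],[[0,0,0],[0,0,0],-1],[[0,0,0],[0,0,0],-1],[[0,0,0],[0,0,0],-1],[[0,0,0],[0,0,0],-1]])

```text
t: 38.9
eef_pos: [0.4594, 0.1878, 0.0716]
ee_rot: [-3.141, 0.001, -1.612]
force: [-0.5, 0.1, -2.8]
width: 0.0639
```

```bash
python3 -c "
from h import *
p,d,st=shot('wrist','w20')
W=cloud('wrist',d,st)
show(blobs(W,.075,.11,.35,.56,.1,.28,200,5))
show(blobs(W,.04,.057,.35,.56,.09,.40,200,5))
go(.461,.187,.030,-92.3,st)
"
```

```text
26582 mean [0.5046 0.188  0.092 ] pca deg -2.3 rect c [504. 188.] [98.6 75.9] 87.9
3871 mean [0.4439 0.1905 0.093 ] pca deg 87.6 rect c [447.6 190.2] [64.6 25.1] 87.9
17960 mean [0.5137 0.2823 0.0506] pca deg 8.2 rect c [502.4 285.4] [ 65.7 102. ] 87.9
1629 mean [0.5058 0.1087 0.0454] pca deg -2.2 rect c [502.8 108.2] [ 5.4 81. ] 87.7
2180 mean [0.5142 0.3624 0.0447] pca deg -2.6 rect c [513.7 363.3] [ 6.9 76.9] 87.4
t 38.90 pos [0.4594 0.1878 0.0716] rpy [-1.7996e+02  4.0000e-02 -9.2330e+01] w 0.0639 F [-0.5  0.1 -2.8]
  turn [-0.04  0.04 -0.03]  shift(after turn) [ 0.7 -1.7 41.6] mm  shift(now) [ 0.7 -1.6 41.6] | dist rows 0.8
```

View pics/w20.png

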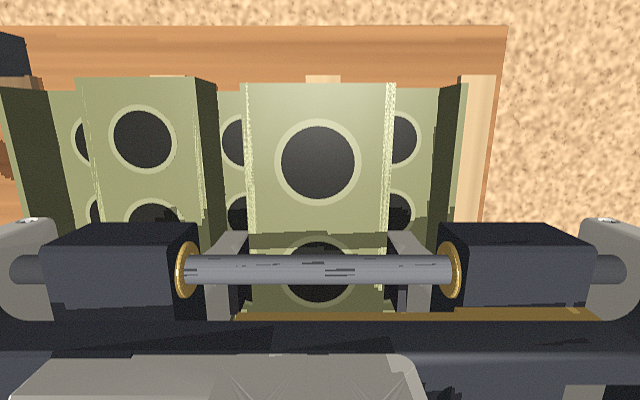

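Emit:
step_arm(targets=[[[0.001,0,0.012],[0,0,0],-1],[[0,0,0.012],[0,0,0],-1],[[0,0,0.01],[0,0,0],-1],[[0,0,0.004],[0,0,0],-1],[[0,0,0.002],[0,0,0],-1],[[0,0,0.001],[0,0,0],-1],[[0,0,0],[0,0,0],-1],[[0,0,0],[0,0,0],-1]])

```text
t: 39.75
eef_pos: [0.4593, 0.1869, 0.0304]
ee_rot: [-3.141, 0.001, -1.611]
force: [-0.3, 0.7, -1.1]
width: 0.064
```

Emit:
step_arm(targets=[[[0,0,0],[0,0,0],0.55],[[0,0,0],[0,0,0],0.55],[[0,0,0],[0,0,0],0.55],[[0,0,-0.02],[0,0,0],0.55],[[0,0,-0.04],[0,0,0],0.55],[[0,0,-0.04],[0,0,0],0.55],[[0,0,-0.02],[0,0,0],0.55],[[0,0,0],[0,0,0],0.55]])

```text
t: 40.55
eef_pos: [0.4608, 0.188, 0.1536]
ee_rot: [-3.137, 0.004, -1.611]
force: [-0.2, 0.3, -0.5]
width: 0.0681
```

```bash
python3 -c "
from h import *
p,d,st=shot('wrist','w21')
W=cloud('wrist',d,st)
show(blobs(W,.04,.06,.35,.56,.09,.40,200,5))
go(.45,.15,.3,-92.3,st)
"
```

```text
11355 mean [0.4971 0.2841 0.0507] pca deg -1.9 rect c [484.8 286. ] [ 65.3 137.3] 88.1
1244 mean [0.5027 0.3631 0.0451] pca deg -2.2 rect c [499.7 364.1] [  6.5 105.6] 87.9
11701 mean [0.4814 0.1881 0.0508] pca deg -2.4 rect c [478.9 188.3] [ 64.2 134.2] 87.7
949 mean [0.4896 0.1093 0.0455] pca deg -2.3 rect c [485.9 108.9] [  4.8 114.2] 87.8
695 mean [0.3774 0.1923 0.0506] pca deg 87.9 rect c [377.5 192.1] [63.7 10.6] 87.8
t 40.55 pos [0.4608 0.188  0.1536] rpy [-179.71    0.25  -92.29] w 0.0681 F [-0.2  0.3 -0.5]
  turn [-0.29  0.25  0.01]  shift(after turn) [  38.4    9.3 -146.4] mm  shift(now) [  37.8    8.5 -146.6] | dist rows 2.9
```

View pics/w21.png

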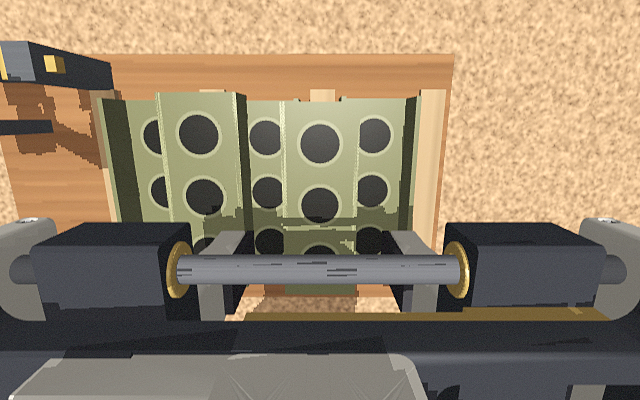

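```bash
python3 -c "
from h import *
z=np.load('pics/t18.npz');W=cloud('top',z['d'])
k=(W[...,2]>.05)&(W[...,0]>.6)&(W[...,0]<.82)&(W[...,1]>.1)&(W[...,1]<.5)
Q=W[k]; print(Q.min(0),Q.max(0),len(Q))
for x in np.arange(.6,.82,.02):
    q=Q[(Q[:,0]>=x)&(Q[:,0]<x+.02)]
    if len(q): print('x %.2f'%x,q[:,1].min().round(3),q[:,1].max().round(3),'zmax',q[:,2].max().round(3),len(q))
go(.573,.390,.300,-92.3)
prev=None
for a in (66,62,58,54,50,45,40,35,30,25,20,15,10,5,2,0,-1):
    r=np.radians(a); yr=.220-.16*np.cos(r); zz=.076+.16*np.sin(r)
    w=np.array([.567+.04*yr,.2316+yr,zz])
    print(a,w.round(4), None if prev is None else ((w-prev)*1000).round(1)); prev=w
"
```

```text
[0.6710051  0.23312338 0.0500185 ] [0.81971899 0.4980497  0.18093608] 691
x 0.66 0.303 0.347 zmax 0.096 35
x 0.68 0.291 0.364 zmax 0.095 35
x 0.70 0.288 0.403 zmax 0.096 58
x 0.72 0.237 0.403 zmax 0.175 169
x 0.74 0.233 0.351 zmax 0.177 173
x 0.76 0.234 0.288 zmax 0.181 85
x 0.78 0.273 0.273 zmax 0.167 1
x 0.80 0.274 0.498 zmax 0.084 135
t 40.60 pos [0.4598 0.1874 0.1517] rpy [-1.7985e+02  1.6000e-01 -9.2320e+01] w 0.0679 F [-0.5  0.1 -0.8]
  turn [-0.15  0.16 -0.02]  shift(after turn) [-207.  -105.  -148.3] mm  shift(now) [-207.5 -105.3 -147.5] | dist rows 4.1
66 [0.5732 0.3865 0.2222] None
62 [0.5728 0.3765 0.2173] [ -0.4 -10.   -4.9]
58 [0.5724 0.3668 0.2117] [-0.4 -9.7 -5.6]
54 [0.572  0.3576 0.2054] [-0.4 -9.3 -6.2]
50 [0.5717 0.3488 0.1986] [-0.4 -8.8 -6.9]
45 [0.5713 0.3385 0.1891] [ -0.4 -10.3  -9.4]
40 [0.5709 0.329  0.1788] [ -0.4  -9.4 -10.3]
35 [0.5706 0.3205 0.1678] [ -0.3  -8.5 -11.1]
30 [0.5703 0.313  0.156 ] [ -0.3  -7.5 -11.8]
25 [0.57   0.3066 0.1436] [ -0.3  -6.4 -12.4]
20 [0.5698 0.3012 0.1307] [ -0.2  -5.3 -12.9]
15 [0.5696 0.2971 0.1174] [ -0.2  -4.2 -13.3]
10 [0.5695 0.294  0.1038] [ -0.1  -3.  -13.6]
5 [0.5694 0.2922 0.0899] [ -0.1  -1.8 -13.8]
2 [0.5694 0.2917 0.0816] [-0.  -0.5 -8.4]
0 [0.5694 0.2916 0.076 ] [-0.  -0.1 -5.6]
-1 [0.5694 0.2916 0.0732] [ 0.   0.  -2.8]
```

Emit:
step_arm(targets=[[[0,0,-0.05],[0,0,0],-1],[[0,0,-0.05],[0,0,0],-1],[[0,0,-0.045],[0,0,0],-1],[[0,0,0],[0,0,0],-1],[[0,0,0],[0,0,0],-1],[[0,0,0],[0,0,0],-1],[[0,0,0],[0,0,0],-1],[[0,0,0],[0,0,0],-1]])

```text
t: 41.4
eef_pos: [0.4588, 0.1864, 0.2938]
ee_rot: [3.14, -0.002, -1.611]
force: [-0.6, 0.3, -0.2]
width: 0.0096
```

Emit:
step_arm(targets=[[[-0.0414,-0.021,0],[0,0,0],-1],[[-0.0414,-0.021,0],[0,0,0],-1],[[-0.0414,-0.021,0],[0,0,0],-1],[[-0.0414,-0.021,0],[0,0,0],-1],[[-0.0414,-0.021,0],[0,0,0],-1],[[0,0,0.03],[0,0,0],-1],[[0,0,0],[0,0,0],-1],[[0,0,0],[0,0,0],-1]])

```text
t: 42.2
eef_pos: [0.572, 0.3885, 0.2641]
ee_rot: [3.14, -0.003, -1.611]
force: [-0.2, -0.6, 0.6]
width: 0.0003
```

```bash
python3 -c "
from h import *
p,d,st=shot('scene','s22')
go(.573,.390,.228,-92.3)
W=cloud('scene',d)
k=(W[...,2]>.2)&(W[...,2]<.226)&(W[...,0]>.53)&(W[...,0]<.61)&(W[...,1]>.36)&(W[...,1]<.41)
Q=W[k];print(Q.min(0),Q.max(0),Q.mean(0))
cv2.imwrite('pics/s22c.png',cv2.resize(p[140:290,330:530,::-1],None,fx=4,fy=4,interpolation=2))
"
```

```text
t 42.25 pos [0.5724 0.3886 0.2658] rpy [-1.7998e+02 -4.0000e-02 -9.2330e+01] w 0.0007 F [-0.2 -0.1  0. ]
  turn [-0.02 -0.04 -0.03]  shift(after turn) [-1.4 -0.5 37.8] mm  shift(now) [-1.5 -0.5 37.8] | dist rows 0.8
[0.54147643 0.37557647 0.202167  ] [0.59429451 0.39633663 0.22564077] [0.5711423  0.38497785 0.21722729]
```

View pics/s22c.png

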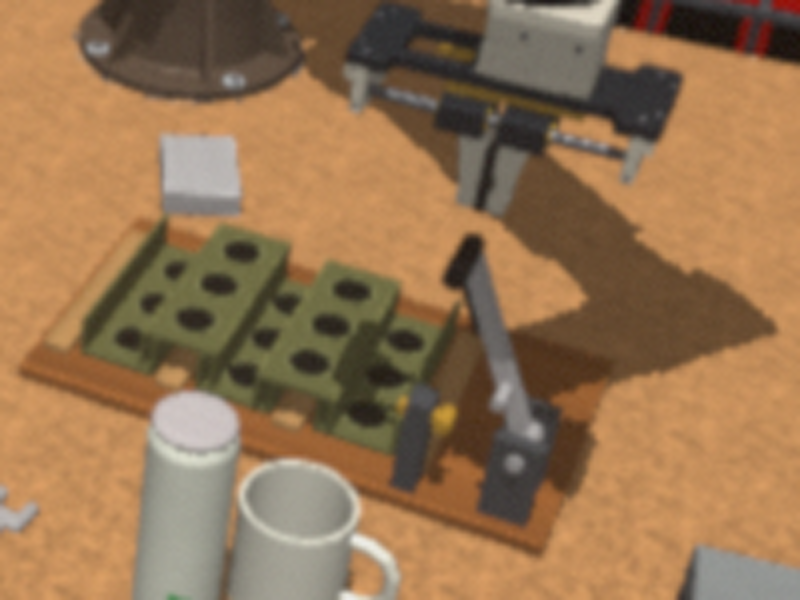

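Emit:
step_arm(targets=[[[-0.001,0,0.02],[0,0,0],-1],[[0,0,0.018],[0,0,0],-1],[[0,0,0.004],[0,0,0],-1],[[0,0,0.004],[0,0,0],-1],[[0.005,0,0.003],[0,0,0],-1],[[0.005,0,0.003],[0,0,0],-1],[[0.005,0,0.003],[0,0,0],-1],[[0,0,0],[0,0,0],-1]])

```text
t: 43.05
eef_pos: [0.5723, 0.3742, 0.2143]
ee_rot: [-3.139, 0.001, -1.611]
force: [-5.7, -3.8, 11.1]
width: 0.0005
```

```bash
python3 -c "
from h import *
p,d,st=shot('scene','s23')
go(.573,.3765,.2173,-92.3,st)
cv2.imwrite('pics/s23c.png',cv2.resize(p[140:290,330:530,::-1],None,fx=4,fy=4,interpolation=2))
"
```

```text
t 43.05 pos [0.5723 0.3742 0.2143] rpy [-1.7983e+02  7.0000e-02 -9.2320e+01] w 0.0005 F [-5.7 -3.8 11.1]
  turn [-0.17  0.07 -0.02]  shift(after turn) [-2.4 -0.6 -3. ] mm  shift(now) [-2.4 -0.7 -3. ] | dist rows 0.1
```

View pics/s23c.png

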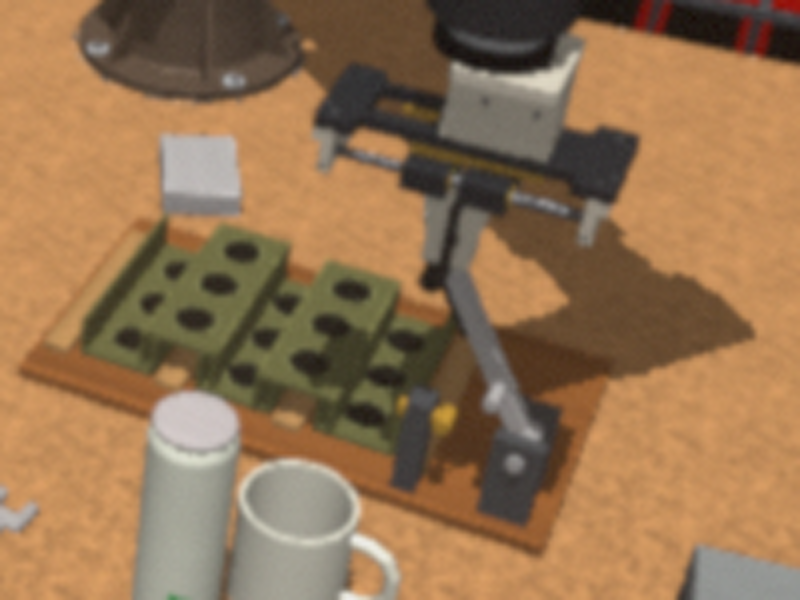

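Emit:
step_arm(targets=[[[0.0065,0,0.0045],[0,0,0],-1],[[0.0065,0,0.0045],[0,0,0],-1],[[0.009,0,0.007],[0,0,0],-1],[[0.01,0,0.0095],[0,0,0],-1],[[0.0095,0,0.0105],[0,0,0],-1],[[0.0085,0,0.011],[0,0,0],-1],[[0.0075,0,0.012],[0,0,0],-1],[[0,0,0],[0,0,0],-1]])

```text
t: 43.9
eef_pos: [0.5704, 0.3159, 0.153]
ee_rot: [-3.139, -0.0, -1.612]
force: [-1.7, -2.5, 7.2]
width: 0.0004
```

```bash
python3 -c "
from h import *
p,d,st=shot('scene','s24')
go(.570,.313,.156,-92.3,st)
cv2.imwrite('pics/s24c.png',cv2.resize(p[140:290,330:530,::-1],None,fx=4,fy=4,interpolation=2))
"
```

```text
t 43.90 pos [0.5704 0.3159 0.153 ] rpy [-1.7987e+02 -2.0000e-02 -9.2360e+01] w 0.0004 F [-1.7 -2.5  7.2]
  turn [-0.13 -0.02 -0.06]  shift(after turn) [ 2.9  0.3 -3. ] mm  shift(now) [ 2.9  0.3 -3. ] | dist rows 0.1
```

View pics/s24c.png

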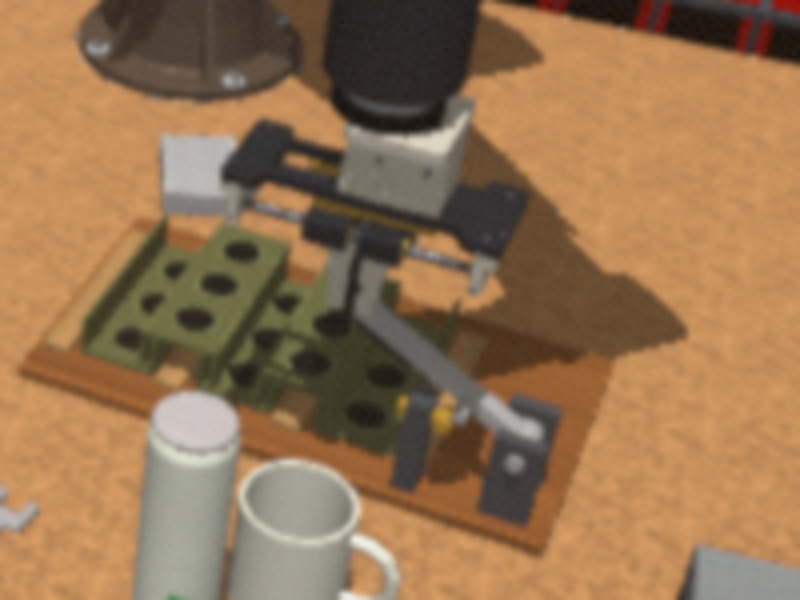

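Emit:
step_arm(targets=[[[0.006,0,0.01],[0,0,0],-1],[[0.005,0,0.013],[0,0,0],-1],[[0.004,0,0.013],[0,0,0],-1],[[0.003,0,0.0135],[0,0,0],-1],[[0.002,0,0.0135],[0,0,0],-1],[[0.0005,0,0.006],[0,0,0],-1],[[0,0,0],[0,0,0],-1],[[0,0,0],[0,0,0],-1]])

```text
t: 44.75
eef_pos: [0.5691, 0.298, 0.0831]
ee_rot: [-3.14, 0.001, -1.611]
force: [0.9, 0.2, 1.6]
width: 0.0004
```

```bash
python3 -c "
from h import *
go(.570,.292,.076,-92.3)
"
```

```text
t 44.75 pos [0.5691 0.298  0.0831] rpy [-1.7994e+02  8.0000e-02 -9.2320e+01] w 0.0004 F [0.9 0.2 1.6]
  turn [-0.06  0.08 -0.02]  shift(after turn) [ 6.  -1.1  7.1] mm  shift(now) [ 6.  -1.1  7.1] | dist rows 0.1
```

```bash
python3 -c "
from h import *
p,d,st=shot('scene','s25')
cv2.imwrite('pics/s25c.png',cv2.resize(p[160:280,360:500,::-1],None,fx=5,fy=5,interpolation=2))
go(.570,.292,.076,-92.3)
"
```

```text
t 44.80 pos [0.5691 0.2981 0.083 ] rpy [-1.7994e+02  8.0000e-02 -9.2310e+01] w 0.0003 F [-0.5 -0.1  0.3]
  turn [-0.06  0.08 -0.01]  shift(after turn) [ 6.1 -1.2  7. ] mm  shift(now) [ 6.1 -1.1  7. ] | dist rows 0.1
```

View pics/s25c.png

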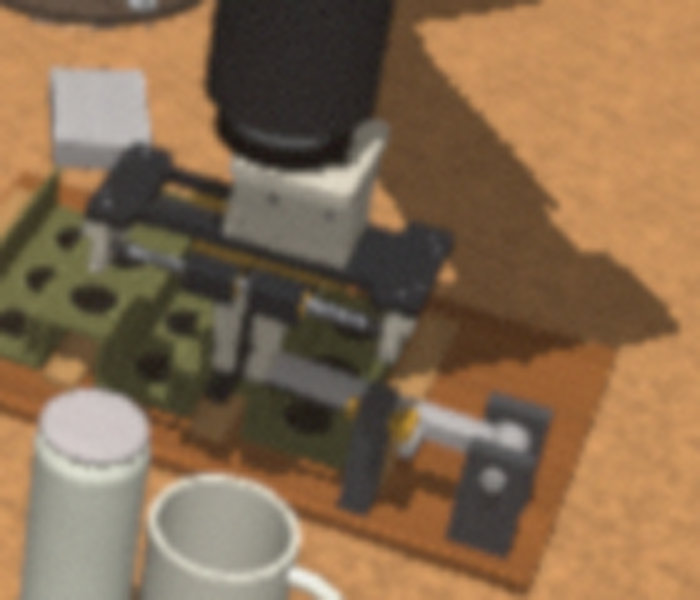

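Emit:
step_arm(targets=[[[0.003,0,0.002],[0,0,0],-1],[[0.002,0,0.002],[0,0,0],-1],[[0,0,0.002],[0,0,0],-1],[[0,0,0.001],[0,0,0],-1],[[0,0,0],[0,0,0],-1],[[0,0,0],[0,0,0],-1],[[0,0,0],[0,0,0],-1],[[0,0,0],[0,0,0],-1]])

```text
t: 45.6
eef_pos: [0.5687, 0.2924, 0.0753]
ee_rot: [-3.141, 0.0, -1.611]
force: [3.0, 2.6, 5.0]
width: 0.0004
```

Emit:
step_arm(targets=[[[0,0,0.001],[0,0,0],-1],[[0,0,0.001],[0,0,0],-1],[[0,0,0.001],[0,0,0],-1],[[0,0,0],[0,0,0],-1],[[0,0,0],[0,0,0],-1],[[0,0,0],[0,0,0],-1],[[0,0,0],[0,0,0],-1],[[0,0,0],[0,0,0],-1]])

```text
t: 46.4
eef_pos: [0.5688, 0.2923, 0.0727]
ee_rot: [-3.141, 0.0, -1.611]
force: [1.2, 2.3, 8.6]
width: 0.0006
```

Emit:
step_arm(targets=[[[0,0,-0.003],[0,0,0],-1],[[0,0,-0.005],[0,0,0],-1],[[0,0,-0.01],[0,0,0],-1],[[0,0,-0.03],[0,0,0],-1],[[0,0,-0.05],[0,0,0],-1],[[0,0,-0.05],[0,0,0],-1],[[0,0,-0.05],[0,0,0],-1],[[0,0,0],[0,0,0],-1]])

```text
t: 47.2
eef_pos: [0.5701, 0.2925, 0.2779]
ee_rot: [-3.134, 0.005, -1.611]
force: [0.3, -0.0, -0.1]
width: 0.0004
```

Emit:
step_arm(targets=[[[0.04,0.02,0],[0,0,0],-1],[[0.04,0.02,0],[0,0,0],-1],[[0.04,0.02,0],[0,0,0],-1],[[0.04,0.02,0],[0,0,0],-1],[[0.04,0.02,0],[0,0,0],-1],[[0.04,0.02,0],[0,0,0],-1],[[0.04,0.02,0],[0,0,0],-1],[[0.04,0.02,0],[0,0,0],-1]])

```text
t: 48.0
eef_pos: [0.3926, -0.023, 0.2692]
ee_rot: [3.138, -0.001, -1.611]
force: [0.2, -0.4, 0.3]
width: 0.0002
```

```bash
python3 -c "
from h import *
p,d,st=shot('scene','s26')
cv2.imwrite('pics/s26c.png',cv2.resize(p[160:290,330:500,::-1],None,fx=4.5,fy=4.5,interpolation=2))
W=cloud('scene',d)
k=(W[...,2]>.055)&(W[...,2]<.12)&(W[...,0]>.53)&(W[...,0]<.61)&(W[...,1]>.27)&(W[...,1]<.31)
Q=W[k];print('bar',len(Q),Q.min(0),Q.max(0))
p,d,st=shot('top','t26');W=cloud('top',d)
show(blobs(W,.043,.06,.35,.60,.08,.40,30,3))
print('tray');show(blobs(W,.020,.036,.42,.64,-.53,-.39,40,3))
go(.4,.0,.3,-92)
cv2.imwrite('pics/t26c.png',cv2.resize(p[120:300,180:480,::-1],None,fx=2.66,fy=2.66,interpolation=2))
"
```

```text
bar 112 [0.53780273 0.28102621 0.05502809] [0.59172028 0.30971164 0.08603114]
832 mean [0.4655 0.2845 0.0521] pca deg -3.6 rect c [466.3 285. ] [ 64.7 169.3] 87.7
859 mean [0.4566 0.1875 0.0521] pca deg -1.9 rect c [458.1 187.8] [ 65.4 171.7] 87.7
41 mean [0.4713 0.1082 0.0493] pca deg -1.8 rect c [459.5 107.8] [  3.9 164.8] 88.3
63 mean [0.4649 0.364  0.0488] pca deg -2.3 rect c [463.2 364.1] [  6.  157.9] 87.7
tray
92 mean [ 0.5485 -0.522   0.0292] pca deg 4.4 rect c [ 542.  -523.2] [200.4  43.8] 13.3
255 mean [ 0.5408 -0.4232  0.0306] pca deg -2.3 rect c [ 540.8 -418.2] [48.8 97.7] 86.9
260 mean [ 0.5344 -0.486   0.0302] pca deg -0.2 rect c [ 535.5 -486.7] [98.7 39.2] 0.7
t 48.10 pos [ 0.3912 -0.0246  0.2695] rpy [ 1.7982e+02 -4.0000e-02 -9.2500e+01] w 0.0003 F [-0.1  0.3  0.4]
  turn [ 0.18 -0.04 -0.5 ]  shift(after turn) [-24.9  -7.9 -30.5] mm  shift(now) [-25.   -7.6 -30.5] | dist rows 0.6
```

View pics/s26c.png

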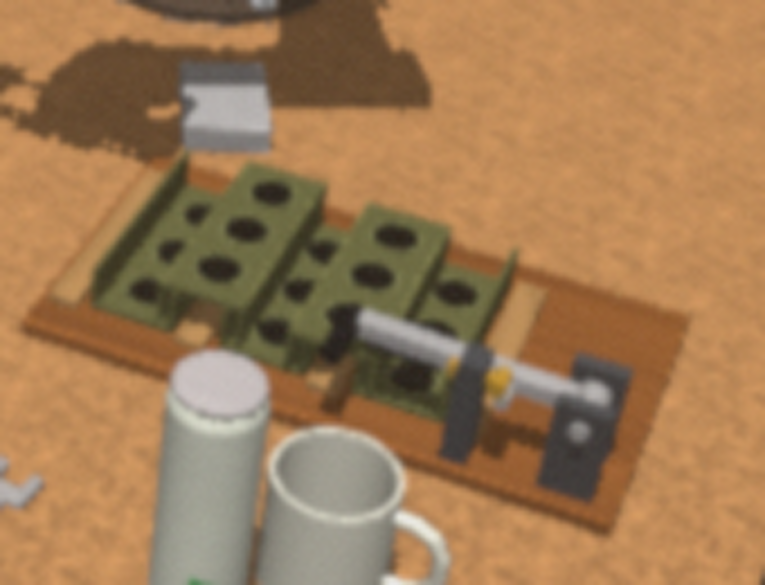

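View pics/t26c.png

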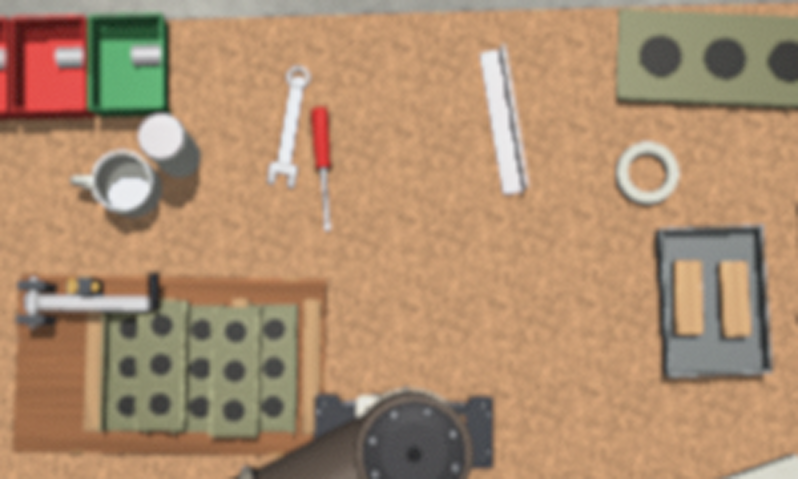

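Emit:
step_arm(targets=[[[0,0,0],[0,0,0],-1],[[0,0,0],[0,0,0],-1],[[0,0,0],[0,0,0],-1],[[0,0,0],[0,0,0],-1],[[0,0,0],[0,0,0],-1],[[0,0,0],[0,0,0],-1],[[0,0,0],[0,0,0],-1],[[0,0,0],[0,0,0],-1]])

```text
t: 48.9
eef_pos: [0.3956, -0.0208, 0.27]
ee_rot: [3.141, -0.0, -1.611]
force: [-0.3, -0.0, 0.3]
width: 0.0006
```

```bash
python3 -c "
from h import *
p,d,st=shot('top','t27');W=cloud('top',d)
show(blobs(W,.043,.06,.35,.60,.08,.40,30,3))
p,d,st=shot('scene','s27');W=cloud('scene',d)
k=(W[...,2]>.055)&(W[...,2]<.12)&(W[...,0]>.53)&(W[...,0]<.61)&(W[...,1]>.27)&(W[...,1]<.31)
Q=W[k];print('bar',len(Q),Q.min(0),Q.max(0))
print(ticket.job_done())
"
```

```text
821 mean [0.4646 0.2843 0.0521] pca deg -3.5 rect c [466.4 285. ] [ 64.9 168.5] 88.4
848 mean [0.4572 0.1878 0.0522] pca deg -2.0 rect c [458.1 188.3] [ 65.  172.1] 87.5
48 mean [0.4696 0.1082 0.0494] pca deg -1.9 rect c [459.3 108. ] [  3.9 165.1] 88.1
63 mean [0.4582 0.3642 0.0481] pca deg -2.0 rect c [462.9 364. ] [  5.9 158.2] 88.1
bar 106 [0.53757561 0.28111103 0.06374184] [0.59201054 0.30985817 0.08639908]
the job is handed in; nothing more can be done
None
```

The job is handed in at about 49 s of the 210 s. Two pine offcuts were in the rack and both are now in the tray. The three open-up channels lie in bays 1 to 3, the two open-down channels hook over the two gaps, and I pressed the hold-down arm to its end stop so it latched.

**Last checks:**
- **Open-down channels:** both web tops read 52 mm above the bench, which is fully seated. They are within a few millimetres of centre and about 0.02 rad of square.
- **Open-up channels:** they measured within about 3 mm of their bay centres when placed. In the last pictures I could only check the outer flanges of bays 1 and 3, and those had not moved.
- **Hold-down arm:** after I let go, the crossbar stayed down with its top at about 82–86 mm. That is roughly where I expect it with the arm latched at 1.11 rad. I judged this from depth images, because the joint angle itself can't be read.
- **Offcuts and bystanders:** both offcuts lie flat inside the tray. The bystanders look unmoved in the last overhead picture, though I did not measure them. I saw no sign of an open-down channel being knocked aside.

No check failed. The wrist camera read positions across the bays about 1–2 mm differently from the overhead camera, which is within its stated calibration.

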